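Change the batch on the clock tester

TASK

Change the clocks on the tester: swing its listening hood right out to the outer stop, stand the finished arched-top clocks upright in the outgoing tray and stand every waiting square-top clock upright in a bay of its own in the rack. Then swing the hood back over the rack to its inner stop, press the start plunger fully down and let it come back up; all clocks must still stand in their places at the end. Leave everything else on the bench where it is.

Things in the scene. Friction and masses are not known exactly. Their poses are not given: they have to be found in the camera images.
- square0: waiting clock with a flat, square top (may be absent): dark wood, plinth 48 (x) x 72 (y) x 12 mm, body above it 44 x 66 mm, total height 66 mm; white dial on its -x face; origin under its centre, z up. Starts upright on the bench to the robot's left. Grip it across its 44 mm depth (x), about 42 mm above its underside
- square1: waiting clock with a flat, square top (may be absent): dark wood, plinth 48 (x) x 72 (y) x 12 mm, body above it 44 x 66 mm, total height 66 mm; white dial on its -x face; origin under its centre, z up. Starts upright on the bench to the robot's left. Grip it across its 44 mm depth (x), about 42 mm above its underside
- square2: waiting clock with a flat, square top (may be absent): dark wood, plinth 48 (x) x 72 (y) x 12 mm, body above it 44 x 66 mm, total height 66 mm; white dial on its -x face; origin under its centre, z up. Starts upright on the bench to the robot's left. Grip it across its 44 mm depth (x), about 42 mm above its underside
- arched0: finished clock with a round, arched top (may be absent): dark wood, plinth 48 (x) x 72 (y) x 12 mm, body above it 44 x 66 mm, arch top 75 mm high; white dial on its -x face; origin under its centre, z up. Starts upright in a bay of the rack. Grip it across its 44 mm depth (x), about 42 mm above its underside
- arched1: finished clock with a round, arched top (may be absent): dark wood, plinth 48 (x) x 72 (y) x 12 mm, body above it 44 x 66 mm, arch top 75 mm high; white dial on its -x face; origin under its centre, z up. Starts upright in a bay of the rack. Grip it across its 44 mm depth (x), about 42 mm above its underside
- arched2: finished clock with a round, arched top (may be absent): dark wood, plinth 48 (x) x 72 (y) x 12 mm, body above it 44 x 66 mm, arch top 75 mm high; white dial on its -x face; origin under its centre, z up. Starts upright in a bay of the rack. Grip it across its 44 mm depth (x), about 42 mm above its underside
- tester: fixed clock tester: base plate 100 (x) x 312 (y) x 8 mm with a light wood rack of three bays side by side along y, 100 mm apart; bays 70 (x) x 92 (y) mm inside, floor 8 mm and wall tops 26 mm above the bench; a clock fits with its wide side along y. Origin on the bench under the middle bay. A hinge post 32 mm dia stands 110 mm to +x and 130 mm to -y of it
- bay0 (a point): centre of the floor of the rack's -y end bay; its axes are those of the tester
- bay1 (a point): centre of the floor of the rack's middle bay; its axes are those of the tester
- bay2 (a point): centre of the floor of the rack's +y end bay; its axes are those of the tester
- hood_arm (a joint): swing arm of the tester's listening hood, rad: 0 = against its inner stop, hood centred over the middle bay; grows counter-clockwise seen from above as it swings away, first towards the robot, then to the robot's right; 2.2 = outer stop, clear of the rack. Stays where it is left (stiff hinge, under 3 N at the grip)
- hood_grip (a point): middle of the upright black grip rod on top of the hood (rod 18 mm dia, 155 to 230 mm above the bench; this point 200 mm up). The grey hood below it is 100 mm dia, 115 to 155 mm above the bench; a tube at 141 mm joins it to the hinge post 170 mm away
- hood_hinge (a point): point on the vertical hinge axis of the hood's arm, 200 mm above the bench
- starter: fixed grey start box 70 x 70 x 50 mm with a steel collar to 62 mm; origin under its centre
- plunger (a joint): start plunger, m pressed down: 0 = up, 0.018 = at its stop; springs back; about 9 N at the stop
- plunger_top (a point): centre of the top of the steel plunger head (44 mm dia), 98 mm above the bench when up
- tray: fixed, shallow light wood outgoing tray to the robot's right, 130 (x) x 240 (y) x 25 mm outside, walls and floor about 6 mm; origin under its centre
- oil_bottle: bystander: amber oil bottle, 36 mm dia, 70 mm tall; its origin is on its axis at the underside
- screwdriver: bystander: screwdriver lying flat, 150 mm long
- jar: bystander: glass jar with steel lid, 60 mm dia, 75 mm tall; its origin is on its axis at the underside
- brush: bystander: brush lying flat, 160 mm long
- barrel: bystander: plain brass drum, 56 mm dia, 35 mm tall; its origin is on its axis at the underside
- gear: bystander: flat brass ring, 68 mm dia, 8 mm thick; its origin is on its axis at the underside
- loupe: bystander: black ring loupe, 40 mm dia, 30 mm tall; its origin is on its axis at the underside
Not all that is in view belongs to the job. What is shaped like the starter but turquoise is not meant.

How it is judged:
By the outcome, as a careful person would: the job done as asked, in the order asked, and still so for the second after the job is handed in, with the robot touching nothing.
Of square0, square1, square2 only 2 to 3 are there at a start; the rules pass over those that are not, and their reading is None.
Of arched0, arched1, arched2 only 1 to 2 are there at a start; the rules pass over those that are not, and their reading is None.
At some moment in a run one of square0, square1, square2, arched0, arched1, arched2 may be knocked a few centimetres aside while the robot is not near it.
It also fails if it takes over 210 s, if anything falls off the work surface, if the arm or the gripper's body presses on something with over 40 N, if the wrist force passes 120 N, or if a joint passes its speed limit or range.

ROBOT

A 6-joint arm with a two-finger parallel gripper is mounted at the origin on the work surface. World frame = base frame: x ahead of the robot, y to its left, z up, the work surface at z = 0. Lengths are in m, angles in rad, forces in N, time in s.
With the tool pointing down it reaches from about 0.35 to 1 m from the base axis. Payload 7.1 kg.
Tool frame: the origin (TCP) lies on the centre line of the jaws, within the pads' length; the fingertips stand 14 mm ahead of it and the grasp point (between the pads) lies 5 mm behind it (bot.finger_overhang is the z of the fingertips in the tool frame, in m); z points along the fingers, y is the direction in which the jaws open and shut (so a half turn about z gives the same grasp; the last joint's range is limited). The gripper opens to 85 mm and grips with 20 to 120 N. Pads are 22 mm wide; open, the fingers measure 114 mm over their backs; the gripper's body (76 mm by 85 mm) begins 54 mm behind the grasp point. The pads swing forward as they close: fully open they stand 13 mm farther back than shut.
Start: joints at [-1.294, 0.423, 1.63, -0, 1.089, -0.019], TCP at [0.182, -0.598, 0.245] pointing down, gripper open.
Joint ranges: [-3, 3], [-0.9, 2.11], [0.09, 2.58], [-1.31, 4.45], [0.11, 2.69], [-2.54, 2.54]. Speed limits (rad/s): [2.39, 2.39, 3.01, 3.14, 3.14, 3.14].

INTERFACE

Orientations are given as a rotation vector (axis times angle).
In Python, from cell import bot, optics gives the robot as it stands.
- The arm moves only by the tool apply_moves, never from a script. Its argument "deltas" is a list of rows, each a list of 3 entries, a list of its own where there are three numbers: the closure, from 0 (fully open) to 1 (shut), then the shift along the tool's x, y, z in mm, then the turn about the tool's z in rad. A call has 1 to 5 rows; each row is the pose to reach, as a shift and turn from the pose commanded when the call began, along the tool's axes at that moment; what a row does not reach only later rows make up. A row lasts 1/10 s, in which the tool goes at most 50 mm and 8.59 degrees, less where a joint would pass 70% of its speed; a pose out of reach is approached as far as the arm can. A call with a gripper value outside its range is refused whole. The fingers move at their own pace and stop on an object; the grip force is fixed at half the most. Time passes only in rows, so rows that repeat a pose let the fingers close. It gives the time, the measured TCP pose, the force and the opening at its end, in the units of the state.
- bot.sense(): the state, without advancing time (a new reading comes with each control period).
- optics.camera(name): name is "side" or "top" or "wrist"; returns a dict with "color" (420x560x3 uint8, red, green, blue), "fx", "fy", "cx", "cy" (pixels), "dist_coeffs" ([k1, k2, p1, p2, k3] as OpenCV has them; the pictures are not rectified), "rvec" (rotation vector, rad) and "tvec" (3), from world to camera coordinates, as OpenCV has them. Camera axes: x right, y down, z forward; pixel columns grow to the right and rows downward; lengths in m; the calibration is good to about 2 mm. A picture is of the moment at which its call begins. There is no depth.
- bot.finish_job(): hands the job in, once; it reports no verdict.
The state is a dict: "clock": time; "joints": joint angles; "joint_vel": joint speeds; "tau": joint torques, N m; "tool_pos": TCP position; "orientation": TCP orientation; "wrist_force": force on the tool from outside, world axes, zero at the start; "wrist_torque": the same for the moment, N m; "grip_width": opening from 0.0 (shut) to 1.0 (fully open).
Only numpy, scipy, OpenCV 4.12 (cv2) and the standard library are available. Lean on these libraries where they do the work, as an engineer would, in place of code of your own. Each camera call takes 0.05 s, during which the arm holds its last target.

## Working session

There is one attempt and no reset: what is moved stays moved. The work goes in short steps, Python scripts to look and compute and a tool call to move; the robot and the scene stay as the last step left them, time stands still between calls to the robot, and variables do not carry over. Pictures are saved under pics/ and viewed, and the job is handed in when it is done.

Besides the shell and the picture viewer there is one more tool, called after "Emit:" as name(argument=value, ...), one argument or row to a line, values as JSON. apply_moves: Moves the arm, as the interface text tells. Its arguments: {"type":"object","properties":{"deltas":{"type":"array","items":{"type":"array"}}},"required":["deltas"]}

```bash
ls; mkdir -p pics
python3 - <<'E'
from cell import bot, optics
import cv2
print(bot.sense())
for n in ["side","top","wrist"]:
    c=optics.camera(n); cv2.imwrite(f"pics/{n}0.png",c["color"][:,:,::-1])
    print(n,{k:v for k,v in c.items() if k!="color"})
E
```

```text
pics
{'clock': 0.0, 'joints': array([-1.29402527e+00,  4.23832664e-01,  1.63073594e+00,  1.65600153e-05,
        1.08860526e+00, -1.89996042e-02]), 'joint_vel': array([ 1.22285113e-03, -9.05775647e-04, -3.00163910e-04,  7.50713549e-05,
       -1.72454258e-03,  4.80897254e-04]), 'tau': array([ 1.86816666e-03, -5.57390642e+01, -2.81744581e+01,  6.81528195e-05,
        7.32973509e-03, -1.72074988e-05]), 'tool_pos': array([ 0.18205112, -0.5973209 ,  0.24453274]), 'orientation': array([-3.10575071e+00, -4.62660585e-01,  2.96242025e-04]), 'wrist_force': array([-0.22423774,  0.6918162 , -0.60670821]), 'wrist_torque': array([ 0.0330952 ,  0.03783129, -0.00728958]), 'grip_width': 0.9993320659279367}
side {'fx': 533.4014517768948, 'fy': 533.4014517768948, 'cx': 275.22609047498827, 'cy': 213.485918090665, 'dist_coeffs': array([-0.17914748,  0.        ,  0.        ,  0.        ,  0.        ]), 'rvec': array([ 0.53489856,  2.5687991 , -1.30806567]), 'tvec': array([0.43941229, 0.02985327, 1.71258972])}
top {'fx': 395.51661916147924, 'fy': 395.51661916147924, 'cx': 279.27074917553995, 'cy': 207.8438484928624, 'dist_coeffs': array([-0.07976222,  0.        ,  0.        ,  0.        ,  0.        ]), 'rvec': array([ 2.11516871, -2.11436312,  0.22107026]), 'tvec': array([-0.0054167 ,  0.5199436 ,  1.16760336])}
wrist {'fx': 343.37568021348426, 'fy': 343.37568021348426, 'cx': 283.00574013466473, 'cy': 211.3464890813216, 'dist_coeffs': array([-0.0339616,  0.       ,  0.       ,  0.       ,  0.       ]), 'rvec': array([-2.32345616,  1.71874149,  0.26173361]), 'tvec': array([-0.6247497 , -0.03934673,  0.38000853])}
```

View pics/top0.png

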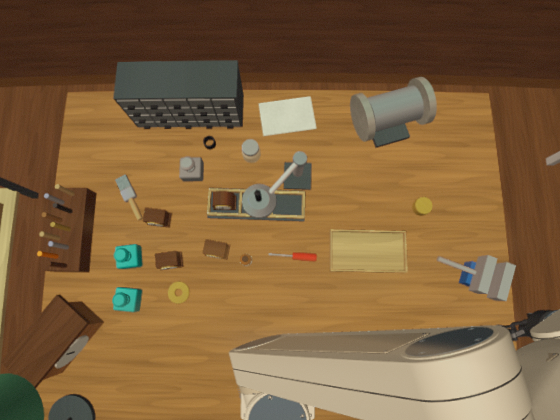

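View pics/side0.png

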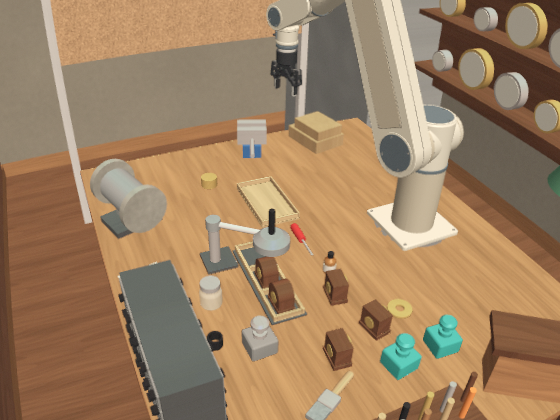

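View pics/wrist0.png

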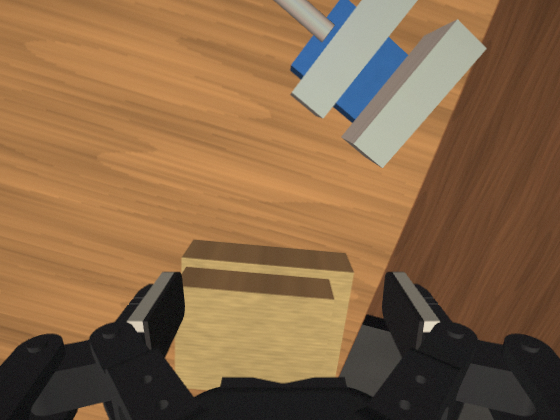

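```bash
cat > h.py <<'E'
from cell import bot, optics
import cv2, numpy as np
from scipy.spatial.transform import Rotation as R
def cam(n):
    c=optics.camera(n); c["K"]=np.array([[c["fx"],0,c["cx"]],[0,c["fy"],c["cy"]],[0,0,1]])
    c["R"]=R.from_rotvec(c["rvec"]).as_matrix(); c["n"]=n; return c
def ray(c,px):
    u=cv2.undistortPoints(np.array([[px]],float),c["K"],c["dist_coeffs"])[0,0]
    d=c["R"].T@np.array([u[0],u[1],1]); o=-c["R"].T@np.array(c["tvec"]); return o,d
def onz(c,px,z):
    o,d=ray(c,px); return o+d*(z-o[2])/d[2]
def proj(c,P):
    return cv2.projectPoints(np.atleast_2d(P).astype(float),c["rvec"],c["tvec"],c["K"],c["dist_coeffs"])[0][:,0]
def crop(c,x0,y0,x1,y1,name,s=4):
    im=cv2.resize(c["color"][y0:y1,x0:x1,::-1],None,fx=s,fy=s,interpolation=cv2.INTER_CUBIC); cv2.imwrite("pics/"+name,im)
def delta(target,yaw_jaw=None):
    """tool-frame shift mm to world target; turn so jaw axis (tool y) is at yaw (mod pi)"""
    s=bot.sense(); M=R.from_rotvec(s["orientation"]).as_matrix()
    d=M.T@(np.array(target)-s["tool_pos"])*1000
    out=[np.round(d,1)]
    if yaw_jaw is not None:
        a=np.arctan2(M[1,1],M[0,1]); w=(yaw_jaw-a+np.pi/2)%np.pi-np.pi/2
        out.append(round(-w if M[2,2]<0 else w,3)); 
    return out
E
python3 - <<'E'
from h import *
t=cam("top"); s=cam("side")
crop(t,100,120,320,280,"t1.png",3.6)
crop(t,300,160,470,290,"t2.png",4)
crop(s,190,180,430,400,"s1.png",2.7)
print(-t["R"].T@t["tvec"])
for n,p in dict(hinge=(299,158),).items(): print(n,onz(t,p,.2))
E
```

```text
[ 0.27116232 -0.0014196   1.24905455]
hinge [ 0.63138805 -0.05972808  0.2       ]
```

View pics/t1.png

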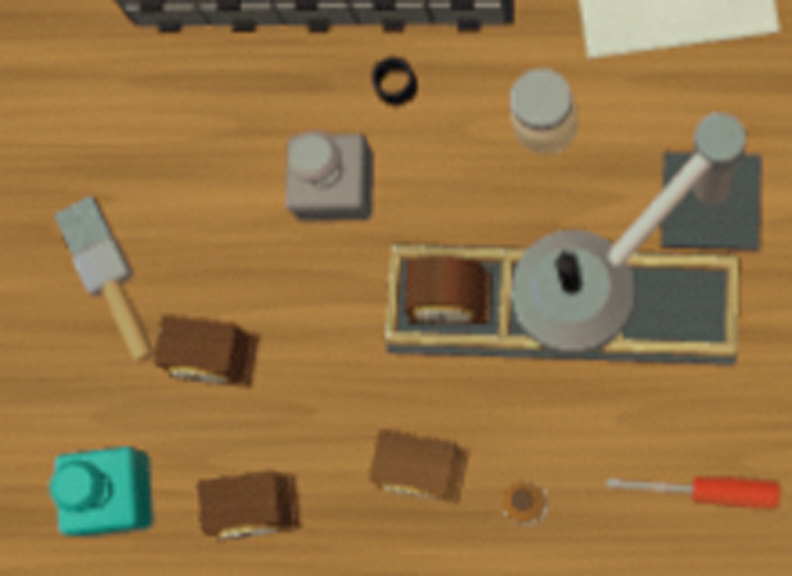

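View pics/s1.png

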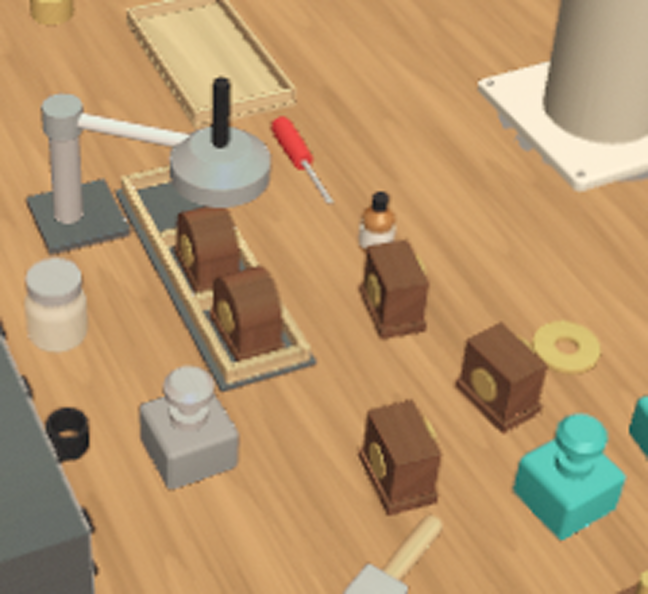

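View pics/t2.png

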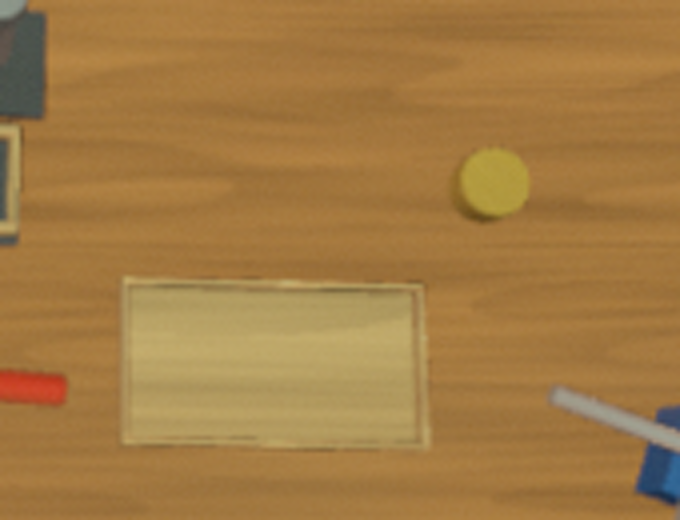

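Run:
```python
from h import *
t=cam("top")
def pts(ps,z,s,ox,oy):
    return np.array([onz(t,(p[0]/s+ox-.5+.5/s,p[1]/s+oy-.5+.5/s),z)[:2] for p in ps])
r=pts([(391,244),(740,256),(737,352),(388,346)],.026,3.6,100,120);print("rack",r.round(4).tolist(),r.mean(0))
tr=pts([(124,279),(423,286),(430,447),(122,442)],.025,4,300,160);print("tray",tr.round(4).tolist(),tr.mean(0))
print("hinge",pts([(719,137)],.155,3.6,100,120),"grip top",pts([(566,258)],.23,3.6,100,120),"hood",pts([(573,283)],.155,3.6,100,120))
print("plunger",pts([(313,155)],.098,3.6,100,120))
print("base",pts([(325,168)],.05,3.6,100,120))
crop(t,140,190,240,275,"t3.png",8)
```

```text
rack [[0.5923, 0.222], [0.5814, -0.088], [0.495, -0.0842], [0.5001, 0.2212]] [0.54218697 0.06773864]
tray [[0.4571, -0.1662], [0.4512, -0.4029], [0.3254, -0.4009], [0.3306, -0.1615]] [ 0.39107263 -0.28286469]
hinge [[ 0.64777666 -0.06328997]] grip top [[0.52803751 0.05485112]] hood [[0.52661962 0.05322689]]
plunger [[0.65159364 0.2785299 ]]
base [[0.6553832  0.27889128]]
```

View pics/t3.png

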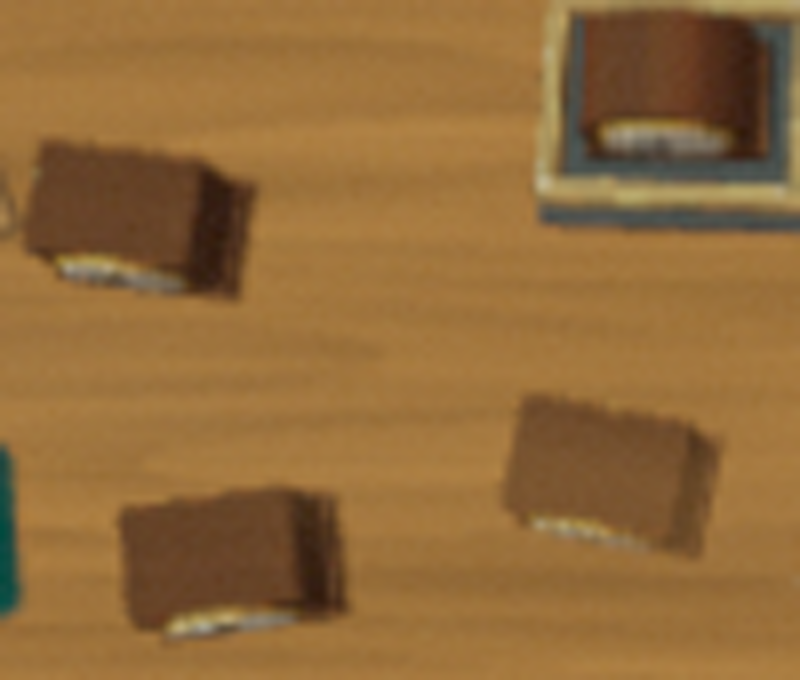

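Run:
```python
from h import *
t=cam("top")
print(bot.finger_overhang)
def pts(ps,z,s,ox,oy):
    return np.array([onz(t,(p[0]/s+ox-.5+.5/s,p[1]/s+oy-.5+.5/s),z)[:2] for p in ps])
Q=dict(A=[(42,143),(205,163),(183,268),(28,250)],B=[(120,508),(285,490),(300,610),(135,632)],C=[(525,397),(692,425),(665,548),(503,515)])
for k,q in Q.items():
    p=pts(q,.066,8,140,190); w=np.arctan2(*( (p[0]-p[1])[[0,1]]*[-1,1])), np.arctan2(*( (p[3]-p[2])[[0,1]]*[-1,1]))
    print(k,p.mean(0).round(4),"yaw",np.round(w,3),np.linalg.norm(p-np.roll(p,-1,0),axis=1).round(4))
# arched bay2 : arch top ridge z .083, dims
print(pts([(582,60),(757,65)],.05,8,140,190), pts([(670,10),(672,120)],.083,8,140,190))
print("bottle",pts([(523,500)],.07,3.6,100,120))
M=R.from_rotvec(bot.sense()["orientation"]).as_matrix();print(M.round(3))
print(delta([0.527,0.054,0.30],0))
```

```text
0.014
A [0.4938 0.3793] yaw [-0.121 -0.112] [0.0646 0.0413 0.061  0.0419]
B [0.359  0.3347] yaw [0.114 0.138] [0.0628 0.0454 0.0625 0.047 ]
C [0.3929 0.1903] yaw [-0.163 -0.195] [0.0642 0.047  0.0623 0.0449]
[[0.55488879 0.20367637]
 [0.55290007 0.13522793]] [[0.56662059 0.16513391]
 [0.52381532 0.16311486]]
bottle [[0.36266049 0.09687734]]
[[ 0.957  0.292 -0.   ]
 [ 0.292 -0.957  0.   ]
 [ 0.    -0.    -1.   ]]
[array([ 519.8, -522.9,  -54.7]), np.float64(-1.275)]
```

Emit:
apply_moves(
  deltas=[
    [0,[0,0,-55],0],
    [0.0,[50,-50,-60],0.14],
    [0.2,[100,-100,-60],0.28],
    [0.4,[150,-150,-60],0.42],
    [0.6,[190,-190,-60],0.56],
  ],
)

```text
clock: 0.85
tool_pos: [0.2763, -0.4205, 0.3051]
orientation: [3.113, -0.422, 0.001]
wrist_force: [0.7, 0.6, -0.3]
grip_width: 0.516
```

```bash
cat >> h.py <<'E'
def go(target,jaw):
    """jaw: absolute jaw angle wanted (no mod), nearest by j6: jaw=j1-j6"""
    s=bot.sense(); M=R.from_rotvec(s["orientation"]).as_matrix()
    a=s["joints"][0]-s["joints"][5]
    d=M.T@(np.array(target)-s["tool_pos"])*1000
    print("t%.1f pos"%s["clock"],s["tool_pos"].round(4),"jaw",round(a,3),"tilt",(M[2]).round(3),"F",s["wrist_force"].round(1),"gw",round(s["grip_width"],3),"j6",round(s["joints"][5],2))
    print(" delta",d.round(1).tolist(),"turn",round(a-jaw,3))
E
python3 -c "
from h import *
go([.515,.04,.30],-2.2)"
```

```text
t0.8 pos [ 0.2763 -0.4205  0.3051] jaw -1.84 tilt [ 0.001  0.    -1.   ] F [ 0.7  0.6 -0.3] gw 0.516 j6 0.83
 delta [107.4, -507.4, 5.0] turn 0.36
```

Emit:
apply_moves(
  deltas=[
    [0.6,[10,-50,0],0.1],
    [0.6,[20,-100,0],0.2],
    [0.6,[30,-150,0],0.3],
    [0.6,[40,-200,0],0.36],
    [0.6,[50,-250,0],0.36],
  ],
)

```text
clock: 1.35
tool_pos: [0.3875, -0.1964, 0.3052]
orientation: [2.989, -0.966, 0.002]
wrist_force: [0.0, -0.3, -0.3]
grip_width: 0.4
```

```bash
python3 -c "
from h import *
go([.5275,.054,.30],-2.2)"
```

```text
t1.4 pos [ 0.3875 -0.1964  0.3052] jaw -2.196 tilt [ 0.001 -0.    -1.   ] F [ 0.  -0.3 -0.3] gw 0.4 j6 1.7
 delta [-33.0, -285.0, 5.2] turn 0.004
```

Emit:
apply_moves(
  deltas=[
    [0.65,[-6,-50,0],0],
    [0.65,[-12,-100,0],0],
    [0.65,[-18,-150,0],0],
    [0.65,[-24,-200,0],0],
    [0.65,[-30,-245,0],0],
  ],
)

```text
clock: 1.85
tool_pos: [0.5063, 0.0205, 0.3052]
orientation: [-2.99, 0.962, -0.001]
wrist_force: [1.0, -0.5, 0.5]
grip_width: 0.347
```

```bash
python3 -c "
from h import *
c=cam('wrist'); crop(c,0,0,560,420,'w1.png',1)
t=cam('top'); crop(t,0,0,560,420,'t4.png',1)
print(proj(c,[.5275,.054,.23]))
go([.5275,.054,.30],-2.2)"
```

```text
[[220.01330829 233.80741222]]
t1.9 pos [0.5078 0.0226 0.3051] jaw -2.188 tilt [ 0.001 -0.002 -1.   ] F [ 0.1 -0.4 -0.2] gw 0.351 j6 2.21
 delta [-2.1, -37.0, 5.2] turn 0.012
```

View pics/w1.png

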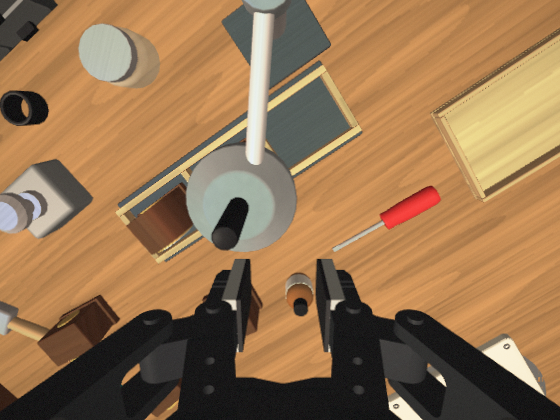

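The wrist view shows the black rod top at about (226,237), 6 px from my prediction; the square-top/arched identification stands. Refining.

```bash
python3 -c "
from h import *
c=cam('wrist'); crop(c,120,120,340,300,'w2.png',3.6)
print(onz(c,(226,237),.23), onz(c,(264,2),.155), onz(c,(241,197),.155))
go(onz(c,(226,237),.23)*[1,1,0]+[0,0,.30],-2.2)"
```

```text
[0.52493305 0.05446804 0.23      ] [ 0.63641272 -0.0521344   0.155     ] [0.52980564 0.04994852 0.155     ]
t2.0 pos [0.5064 0.0206 0.3047] jaw -2.189 tilt [-0. -0. -1.] F [-1.1 -0.6 -0.7] gw 0.35 j6 2.21
 delta [-4.5, -38.3, 4.8] turn 0.011
```

View pics/w2.png

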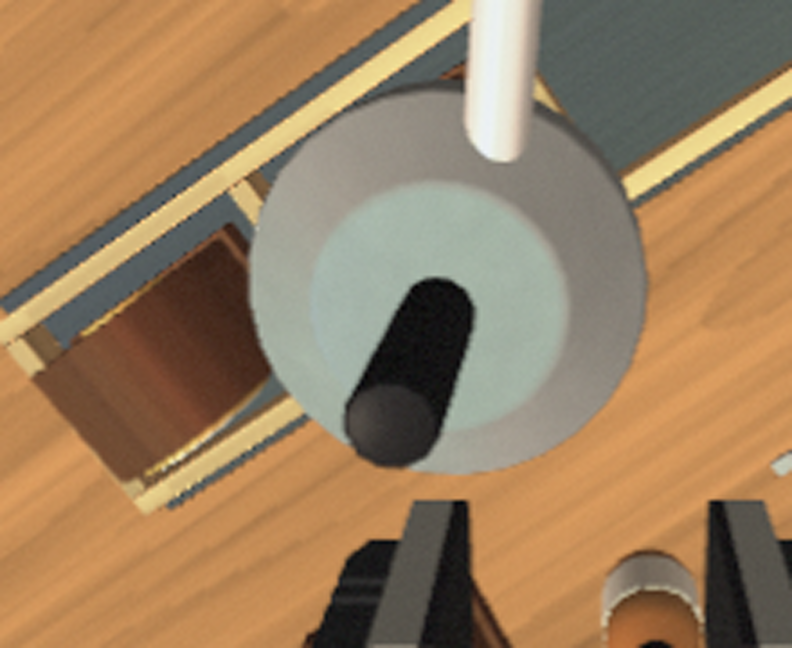

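Emit:
apply_moves(
  deltas=[
    [0.6,[-4,-38,0],0.01],
    [0.6,[-4,-38,0],0.01],
    [0.6,[-4,-38,45],0.01],
    [0.6,[-4,-38,90],0.01],
    [0.65,[-4,-38,103],0.01],
  ],
)

```text
clock: 2.5
tool_pos: [0.521, 0.05, 0.1982]
orientation: [2.982, -0.978, -0.011]
wrist_force: [-1.0, 0.2, -0.2]
grip_width: 0.349
```

```bash
python3 -c "
from h import *
c=cam('wrist'); crop(c,0,0,560,420,'w3.png',1)
go([.5255,.054,.20],-2.2)"
```

```text
t2.5 pos [0.5214 0.0501 0.1981] jaw -2.205 tilt [-0.006  0.005 -1.   ] F [-0.7 -0.7 -1.3] gw 0.351 j6 2.28
 delta [1.0, -5.5, -1.9] turn -0.005
```

View pics/w3.png

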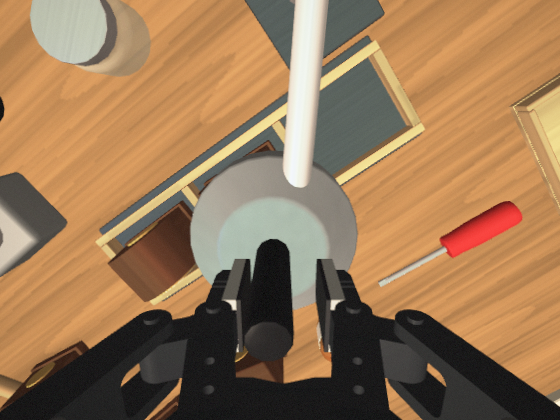

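```bash
cat >> h.py <<'E'
H=np.array([.648,-.064])
def arc(dphi_deg,n,dturn,r=.170,z=.20):
    """rows along arc; measured start."""
    s=bot.sense(); M=R.from_rotvec(s["orientation"]).as_matrix(); p=s["tool_pos"]
    ph=np.arctan2(p[1]-H[1],p[0]-H[0]); print("phi",np.degrees(ph)%360,"r",np.linalg.norm(p[:2]-H))
    go(p,0)
    for i in range(1,n+1):
        q=ph+np.radians(dphi_deg)*i
        d=M.T@(np.array([H[0]+r*np.cos(q),H[1]+r*np.sin(q),z])-p)*1000
        print(i,d.round(1).tolist(),round(dturn*i,3))
E
python3 -c "
from h import *
arc(8,5,-.14)"
```

```text
phi 137.96444313623442 r 0.17044711443372093
t2.5 pos [0.5214 0.0501 0.1981] jaw -2.205 tilt [-0.006  0.005 -1.   ] F [-0.7 -0.7 -1.3] gw 0.351 j6 2.28
 delta [0.0, 0.0, 0.0] turn -2.205
1 [-0.3, 23.8, -1.8] -0.14
2 [2.3, 47.3, -1.7] -0.28
3 [8.2, 70.3, -1.6] -0.42
4 [17.2, 92.3, -1.5] -0.56
5 [29.2, 112.7, -1.5] -0.7
```

Emit:
apply_moves(
  deltas=[
    [0.65,[0,24,-1],-0.14],
    [0.65,[2,47,-1],-0.28],
    [0.65,[8,70,-1],-0.42],
    [0.65,[17,92,-1],-0.56],
    [0.65,[29,113,-1],-0.7],
  ],
)

```text
clock: 3.05
tool_pos: [0.4809, -0.058, 0.2048]
orientation: [-3.139, -0.113, -0.003]
wrist_force: [0.9, 1.0, -0.6]
grip_width: 0.35
```

```bash
python3 -c "
from h import *
arc(8,5,-.14)
c=cam('wrist'); crop(c,0,0,560,420,'w4.png',1)"
```

```text
phi 177.95038541201117 r 0.16719759170027929
t3.0 pos [ 0.4809 -0.058   0.2048] jaw -1.498 tilt [ 0.002 -0.    -1.   ] F [ 0.9  1.  -0.6] gw 0.35 j6 1.35
 delta [0.0, 0.0, 0.0] turn -1.498
1 [-3.7, 23.4, 4.8] -0.14
2 [-1.3, 47.0, 4.8] -0.28
3 [4.4, 70.0, 4.8] -0.42
4 [13.2, 92.0, 4.8] -0.56
5 [25.0, 112.6, 4.8] -0.7
```

View pics/w4.png

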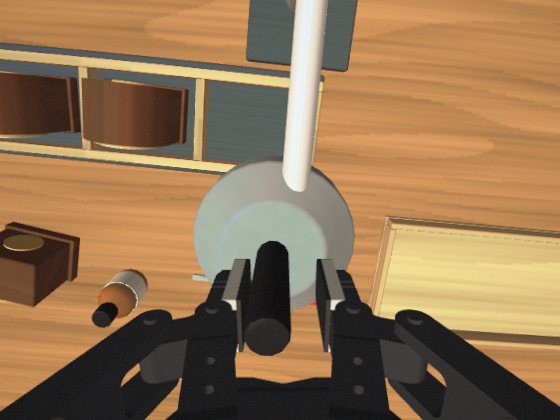

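Emit:
apply_moves(
  deltas=[
    [0.65,[-1,23,3],-0.14],
    [0.65,[0,47,3],-0.28],
    [0.65,[6,70,3],-0.42],
    [0.65,[14,92,3],-0.56],
    [0.65,[26,112,3],-0.7],
  ],
)

```text
clock: 3.6
tool_pos: [0.5146, -0.1682, 0.2017]
orientation: [2.912, 1.179, 0.001]
wrist_force: [-0.0, 2.4, 0.9]
grip_width: 0.35
```

```bash
python3 -c "
from h import *
arc(8,5,-.14)"
```

```text
phi 217.98005548954293 r 0.16929170478654734
t3.6 pos [ 0.5146 -0.1682  0.2017] jaw -0.801 tilt [ 0.     0.001 -1.   ] F [-0.   2.4  0.9] gw 0.35 j6 0.46
 delta [0.0, 0.0, 0.0] turn -0.801
1 [-1.6, 23.6, 1.7] -0.14
2 [0.9, 47.2, 1.7] -0.28
3 [6.5, 70.2, 1.7] -0.42
4 [15.4, 92.2, 1.7] -0.56
5 [27.2, 112.8, 1.8] -0.7
```

Now 38° more to reach about 256°; go to +36° first, then creep.

Emit:
apply_moves(
  deltas=[
    [0.65,[0,23,1],-0.14],
    [0.65,[1,47,1],-0.28],
    [0.65,[6,68,1],-0.4],
    [0.65,[11,83,1],-0.5],
    [0.65,[17,95,1],-0.58],
  ],
)

```text
clock: 4.1
tool_pos: [0.5933, -0.2248, 0.2007]
orientation: [2.454, 1.96, 0.0]
wrist_force: [-1.9, 0.0, 1.4]
grip_width: 0.35
```

```bash
python3 -c "
from h import *
arc(2,5,-.03)
c=cam('wrist'); crop(c,0,0,560,420,'w5.png',1)"
```

```text
phi 251.21377115443784 r 0.1698270483979821
t4.1 pos [ 0.5933 -0.2248  0.2007] jaw -0.223 tilt [-0.001  0.001 -1.   ] F [-1.9  0.   1.4] gw 0.35 j6 -0.16
 delta [0.0, 0.0, 0.0] turn -0.223
1 [-0.7, 5.9, 0.7] -0.03
2 [-1.0, 11.8, 0.7] -0.06
3 [-1.1, 17.8, 0.8] -0.09
4 [-1.0, 23.7, 0.8] -0.12
5 [-0.7, 29.6, 0.8] -0.15
```

View pics/w5.png

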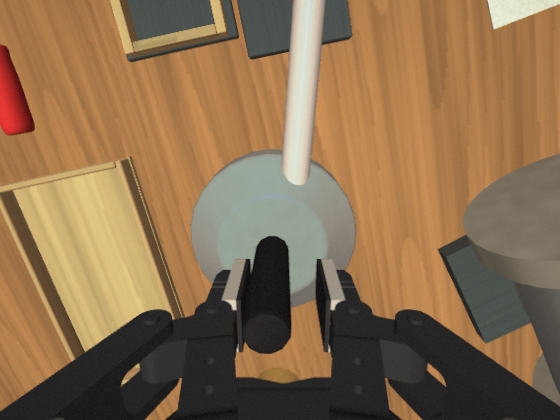

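Emit:
apply_moves(
  deltas=[
    [0.65,[-1,8,0],-0.04],
    [0.65,[-1,14,0],-0.08],
    [0.65,[-1,18,0],-0.1],
    [0.65,[-1,20,0],-0.1],
    [0.65,[-1,20,0],-0.1],
  ],
)

```text
clock: 4.65
tool_pos: [0.6066, -0.2279, 0.2]
orientation: [-2.351, -2.07, 0.01]
wrist_force: [-20.3, 4.1, 14.5]
grip_width: 0.354
```

```bash
python3 -c "
from h import *
arc(2,1,-.03)"
```

```text
phi 255.8431712225737 r 0.16906791940181268
t4.7 pos [ 0.6066 -0.2279  0.2   ] jaw -0.128 tilt [ 0.001 -0.011 -1.   ] F [-20.3   4.1  14.5] gw 0.354 j6 -0.25
 delta [0.0, 0.0, 0.0] turn -0.128
1 [-1.5, 5.8, -0.1] -0.03
```

Emit:
apply_moves(
  deltas=[
    [0.65,[0,2,0],0],
    [0.65,[0,4,0],0],
    [0.65,[0,6,0],0],
    [0.65,[0,6,0],0],
  ],
)

```text
clock: 5.05
tool_pos: [0.6068, -0.228, 0.1996]
orientation: [-2.343, -2.063, 0.022]
wrist_force: [-43.1, 5.7, 27.2]
grip_width: 0.349
```

```bash
python3 -c "
from h import *
arc(2,1,-.03)
c=cam('wrist'); crop(c,0,0,560,420,'w6.png',1)"
```

```text
phi 255.89910008486876 r 0.1690629760334811
t5.0 pos [ 0.6068 -0.228   0.1996] jaw -0.129 tilt [ 0.002 -0.024 -1.   ] F [-43.1   5.7  27.2] gw 0.349 j6 -0.25
 delta [0.0, 0.0, 0.0] turn -0.129
1 [-1.5, 5.8, -0.5] -0.03
```

Emit:
apply_moves(
  deltas=[
    [0.65,[0,-9,0],0],
    [0.65,[0,-12,0],0],
    [0.6,[0,-12,0],0],
    [0.5,[0,-12,-50],0],
    [0.3,[0,-12,-100],0],
  ],
)

```text
clock: 5.6
tool_pos: [0.6057, -0.2279, 0.299]
orientation: [-2.354, -2.077, 0.002]
wrist_force: [0.8, -0.1, 0.6]
grip_width: 0.653
```

```bash
python3 -c "
from h import *
t=cam('top'); crop(t,180,130,340,280,'t5.png',5)
go([.542,.068,.26],-.025)"
```

```text
t5.7 pos [ 0.61   -0.2295  0.31  ] jaw -0.125 tilt [-0.003  0.013 -1.   ] F [ 3.7 -1.1  6.9] gw 0.7 j6 -0.25
 delta [286.9, -105.1, 47.8] turn -0.1
```

View pics/t5.png

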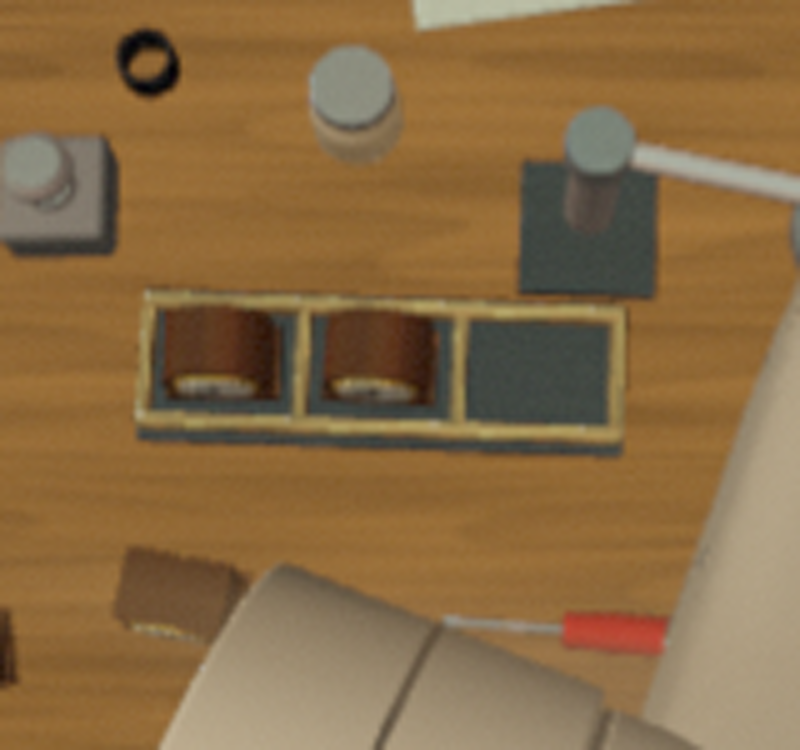

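Run:
```python
from h import *
t=cam("top")
def pts(ps,z,s=5,ox=180,oy=130):
    return np.array([onz(t,(p[0]/s+ox-.5+.5/s,p[1]/s+oy-.5+.5/s),z)[:2] for p in ps])
r=pts([(146,290),(626,307),(622,440),(137,422)],.026); print(r.round(4).tolist(),r.mean(0),np.linalg.norm(r-np.roll(r,-1,0),axis=1))
for p,q in((0,1),(3,2)): v=r[p]-r[q]; print("yaw",np.arctan2(-v[0],v[1]))
print("clock1",pts([(380,310),(378,377)],.083).round(4).tolist(), "body edges",pts([(325,350),(437,360)],.055).round(4).tolist(),"bot front",pts([(325,400),(436,405)],.008).round(4).tolist())
print("clock2",pts([(222,306),(218,375)],.083).round(4).tolist(), "body edges",pts([(164,350),(281,360)],.055).round(4).tolist())
print("hinge",pts([(600,140)],.155))
go([.543,.068,.26],-.025)
```

```text
[[0.5917, 0.2202], [0.5806, -0.0867], [0.4944, -0.0831], [0.5057, 0.2227]] [0.54308636 0.06827602] [0.30709296 0.08627833 0.30597541 0.08603728]
yaw -0.03606860294508525
yaw -0.03685706191833828
clock1 [[0.5642, 0.0668], [0.5225, 0.0675]] body edges [[0.5457, 0.1022], [0.5393, 0.0328]] bot front [[0.5236, 0.1057], [0.5204, 0.0345]]
clock2 [[0.5667, 0.163], [0.5237, 0.1642]] body edges [[0.5456, 0.2023], [0.5393, 0.1294]]
hinge [[ 0.64806702 -0.06398813]]
t5.7 pos [ 0.6103 -0.2296  0.3075] jaw -0.125 tilt [-0.004  0.014 -1.   ] F [ 1.3 -0.2  0.7] gw 0.703 j6 -0.25
 delta [287.1, -104.5, 45.0] turn -0.1
```

Emit:
apply_moves(
  deltas=[
    [0.2,[48,-15,0],-0.03],
    [0,[96,-32,0],-0.06],
    [0,[144,-50,10],-0.08],
    [0,[190,-70,30],-0.09],
    [0,[238,-88,60],-0.09],
  ],
)

```text
clock: 6.2
tool_pos: [0.5522, 0.0068, 0.2479]
orientation: [2.258, 2.181, 0.005]
wrist_force: [1.0, 0.7, -0.6]
grip_width: 0.998
```

```bash
python3 -c "
from h import *
go([.5425,.067,.15],-.036)"
```

```text
t6.2 pos [0.5522 0.0068 0.2479] jaw -0.034 tilt [ 0.     0.004 -1.   ] F [ 1.   0.7 -0.6] gw 0.998 j6 0.03
 delta [59.8, -12.1, 97.9] turn 0.002
```

Emit:
apply_moves(
  deltas=[
    [0,[35,-8,20],0],
    [0,[60,-12,40],0],
    [0,[60,-12,70],0],
    [0,[60,-12,80],0],
    [0,[60,-12,80],0],
  ],
)

```text
clock: 6.7
tool_pos: [0.541, 0.0652, 0.1658]
orientation: [-2.258, -2.182, 0.003]
wrist_force: [0.1, -0.0, -0.1]
grip_width: 0.999
```

```bash
python3 -c "
from h import *
c=cam('wrist'); crop(c,0,0,560,420,'w7.png',1)
go([.5425,.067,.045],-.036)"
```

```text
t6.8 pos [0.5419 0.065  0.167 ] jaw -0.035 tilt [-0.    -0.001 -1.   ] F [ 0.4 -0.3  0.2] gw 0.997 j6 0.13
 delta [2.1, 0.6, 122.0] turn 0.001
```

View pics/w7.png

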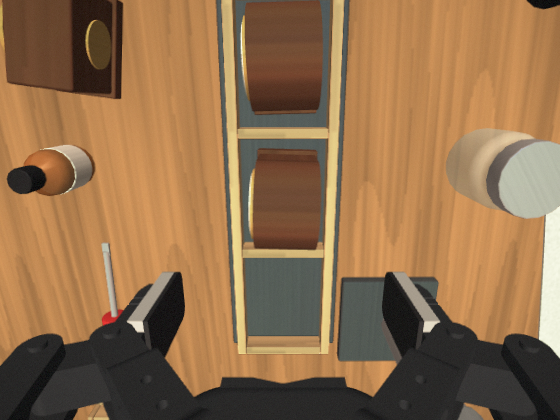

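The wrist view shows the arched clock in bay1 at about (287,200), centred at the same column as the jaws (≈284), and square with them. Descending.

Emit:
apply_moves(
  deltas=[
    [0,[2,1,40],0],
    [0,[2,1,80],0],
    [0,[2,1,110],0],
    [0,[2,1,122],0],
    [0,[2,1,122],0],
  ],
)

```text
clock: 7.25
tool_pos: [0.5428, 0.0667, 0.0447]
orientation: [-2.259, -2.182, 0.001]
wrist_force: [-0.2, -0.0, -0.2]
grip_width: 1.004
```

Emit:
apply_moves(
  deltas=[
    [0.3,[0,0,0],0],
    [0.6,[0,0,0],0],
    [0.7,[0,0,0],0],
    [0.7,[0,0,0],0],
    [0.7,[0,0,0],0],
  ],
)

```text
clock: 7.75
tool_pos: [0.5438, 0.0673, 0.0468]
orientation: [2.258, 2.182, 0.003]
wrist_force: [-0.6, -0.0, 7.2]
grip_width: 0.511
```

```bash
python3 -c "
from h import *
c=cam('wrist'); crop(c,0,0,560,420,'w8.png',1)
go([.5425,.067,.045],-.036)"
```

```text
t7.8 pos [0.5437 0.0673 0.0468] jaw -0.034 tilt [ 0.     0.003 -1.   ] F [-1.   0.   7.4] gw 0.508 j6 0.14
 delta [-0.3, -1.2, 1.8] turn 0.002
```

View pics/w8.png

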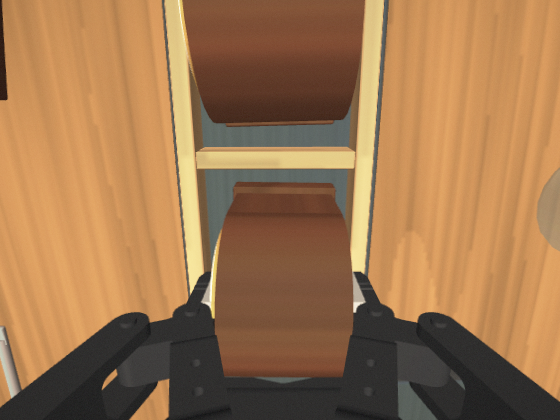

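Emit:
apply_moves(
  deltas=[
    [0.75,[0,0,-20],0],
    [0.75,[0,0,-50],0],
    [0.75,[-20,0,-90],0],
    [0.75,[-60,-10,-115],0],
    [0.75,[-105,-30,-120],0],
  ],
)

```text
clock: 8.3
tool_pos: [0.5121, -0.0374, 0.1691]
orientation: [2.251, 2.182, 0.009]
wrist_force: [0.2, -1.4, -2.3]
grip_width: 0.506
```

```bash
python3 -c "
from h import *
go([.390,-.338,.13],-.024)"
```

```text
t8.3 pos [ 0.5121 -0.0374  0.1691] jaw -0.031 tilt [-0.001  0.009 -1.   ] F [ 0.2 -1.4 -2.3] gw 0.506 j6 -0.06
 delta [-304.3, -112.9, 38.3] turn -0.007
```

Emit:
apply_moves(
  deltas=[
    [0.75,[-45,-18,0],0],
    [0.75,[-90,-36,0],0],
    [0.75,[-135,-54,0],0],
    [0.75,[-180,-72,0],0],
    [0.75,[-225,-88,10],-0.01],
  ],
)

```text
clock: 8.8
tool_pos: [0.413, -0.2606, 0.1566]
orientation: [2.245, 2.193, 0.001]
wrist_force: [1.3, 0.1, -2.6]
grip_width: 0.509
```

```bash
python3 -c "
from h import *
go([.390,-.338,.13],-.024)"
```

```text
t8.8 pos [ 0.413  -0.2606  0.1566] jaw -0.024 tilt [-0.002  0.003 -1.   ] F [ 1.3  0.1 -2.6] gw 0.509 j6 -0.56
 delta [-77.9, -21.3, 26.7] turn 0.0
```

Emit:
apply_moves(
  deltas=[
    [0.75,[-40,-11,10],0],
    [0.75,[-70,-19,20],0],
    [0.75,[-78,-21,27],0],
    [0.75,[-78,-21,55],0],
    [0.75,[-78,-21,80],0],
  ],
)

```text
clock: 9.3
tool_pos: [0.3908, -0.3364, 0.075]
orientation: [2.248, 2.193, 0.0]
wrist_force: [-0.4, -0.2, -2.6]
grip_width: 0.506
```

```bash
python3 -c "
from h import *
c=cam('wrist'); crop(c,0,0,560,420,'w9.png',1)
t=cam('top'); crop(t,300,180,460,300,'t6.png',5)
go([.390,-.338,.046],-.024)"
```

```text
t9.4 pos [ 0.389  -0.3342  0.0729] jaw -0.024 tilt [ 0.004 -0.004 -1.   ] F [-0.3 -0.3 -2.8] gw 0.509 j6 -0.71
 delta [-3.9, 1.2, 26.8] turn 0.0
```

View pics/w9.png

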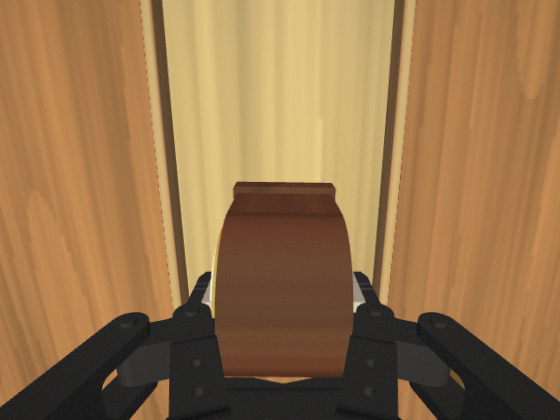

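The wrist view shows the clock held upright, centred between the tray walls (columns ~175 and ~390). Lowering.

Emit:
apply_moves(
  deltas=[
    [0.75,[-2,0,12],0],
    [0.75,[-2,0,21],0],
    [0.75,[-2,0,26],0],
    [0.75,[-2,0,28],0],
    [0.75,[-2,0,29],0],
  ],
)

```text
clock: 9.9
tool_pos: [0.3907, -0.3381, 0.0461]
orientation: [2.247, 2.195, 0.0]
wrist_force: [-0.5, 0.3, -2.4]
grip_width: 0.51
```

```bash
python3 -c "
from h import *
go([.390,-.338,.045],-.024)"
```

```text
t9.9 pos [ 0.3907 -0.3381  0.0461] jaw -0.024 tilt [-0.  0. -1.] F [-0.5  0.3 -2.4] gw 0.51 j6 -0.71
 delta [0.1, -0.7, 1.1] turn 0.0
```

Emit:
apply_moves(
  deltas=[
    [0.75,[0,0,1],0],
    [0.75,[0,0,2],0],
    [0.75,[0,0,2],0],
  ],
)

```text
clock: 10.2
tool_pos: [0.3908, -0.3383, 0.0448]
orientation: [2.247, 2.194, 0.0]
wrist_force: [-1.2, 1.0, 4.2]
grip_width: 0.505
```

Emit:
apply_moves(
  deltas=[
    [0.45,[0,0,0],0],
    [0.3,[0,0,0],0],
    [0.15,[0,0,0],0],
    [0.0,[0,0,0],0],
    [0,[0,0,-15],0],
  ],
)

```text
clock: 10.7
tool_pos: [0.3896, -0.3373, 0.0579]
orientation: [-2.246, -2.192, 0.0]
wrist_force: [-0.3, 0.1, 0.7]
grip_width: 1.002
```

Emit:
apply_moves(
  deltas=[
    [0,[0,0,-40],0],
    [0,[0,0,-80],0],
    [0,[10,0,-110],0],
    [0,[50,10,-120],0],
    [0,[95,30,-120],0],
  ],
)

```text
clock: 11.2
tool_pos: [0.4234, -0.2443, 0.1812]
orientation: [2.249, 2.188, 0.001]
wrist_force: [0.9, -0.0, -0.0]
grip_width: 1.0
```

```bash
python3 -c "
from h import *
t=cam('top'); crop(t,300,180,460,300,'t6.png',5)
s=cam('side'); crop(s,170,100,450,380,'s2.png',2.1)
go([.545,.166,.17],-.036)"
```

```text
t11.3 pos [ 0.4242 -0.24    0.1796] jaw -0.019 tilt [ 0.001  0.001 -1.   ] F [-0.1  0.   0. ] gw 1.0 j6 -0.52
 delta [408.3, 112.8, 10.0] turn 0.017
```

View pics/s2.png

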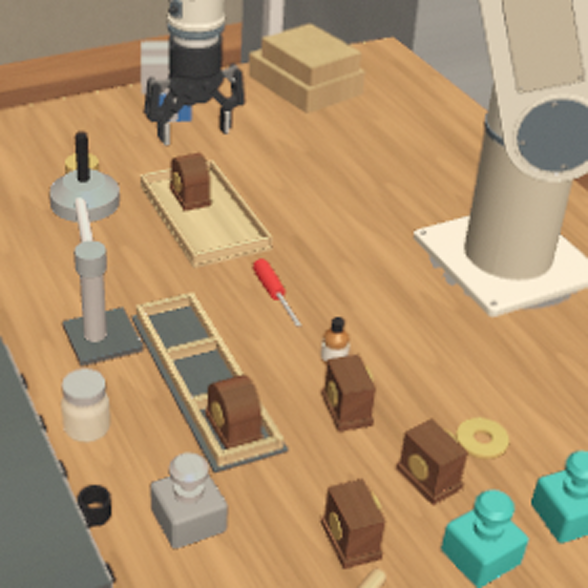

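The side view shows the first arched clock upright in the tray (190,180), the hood out, and everything else unmoved. Next: the bay2 clock.

Emit:
apply_moves(
  deltas=[
    [0,[48,14,0],0.01],
    [0,[96,28,0],0.02],
    [0,[144,42,0],0.02],
    [0,[192,54,0],0.02],
    [0,[240,67,0],0.02],
  ],
)

```text
clock: 11.8
tool_pos: [0.4957, -0.004, 0.179]
orientation: [2.27, 2.172, -0.0]
wrist_force: [0.7, -0.6, -0.0]
grip_width: 1.001
```

Emit:
apply_moves(
  deltas=[
    [0,[46,12,0],0],
    [0,[92,24,0],0],
    [0,[138,36,0],0],
    [0,[164,43,0],0],
    [0,[164,43,5],0],
  ],
)

```text
clock: 12.3
tool_pos: [0.5473, 0.1594, 0.1744]
orientation: [2.265, 2.175, 0.004]
wrist_force: [-0.1, -0.3, -1.1]
grip_width: 0.996
```

```bash
python3 -c "
from h import *
c=cam('wrist'); crop(c,0,0,560,420,'w10.png',1)
t=cam('top'); crop(t,140,120,340,280,'t7.png',4)
go([.545,.166,.045],-.036)"
```

```text
t12.4 pos [0.545  0.1562 0.173 ] jaw -0.043 tilt [-0.001 -0.002 -1.   ] F [-0.7 -0.2  0.6] gw 0.999 j6 0.3
 delta [9.9, -0.2, 127.9] turn -0.007
```

View pics/w10.png

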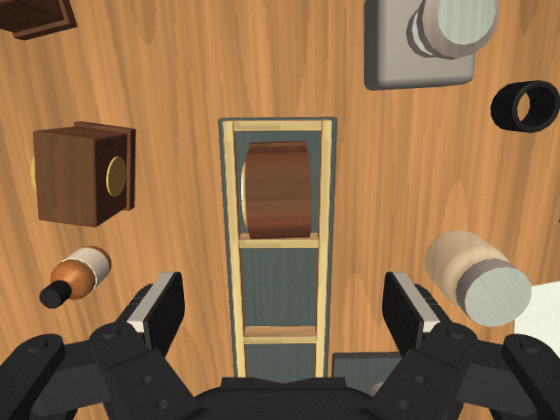

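```bash
python3 -c "
from h import *
c=cam('wrist')
print(onz(c,(278,190),.08),onz(c,(278,143),.06),onz(c,(278,240),.06))"
```

```text
[0.54241239 0.17735021 0.08      ] [0.54341372 0.20606236 0.06      ] [0.5400857  0.13366018 0.06      ]
```

Emit:
apply_moves(
  deltas=[
    [0,[12,-2,30],0],
    [0,[12,-2,75],0],
    [0,[12,-2,110],0],
    [0,[12,-2,128],0],
    [0,[12,-2,128],0],
  ],
)

```text
clock: 12.95
tool_pos: [0.542, 0.1663, 0.0435]
orientation: [-2.27, -2.168, 0.008]
wrist_force: [-0.7, 0.4, -0.2]
grip_width: 0.999
```

Emit:
apply_moves(
  deltas=[
    [0.3,[0,0,0],0],
    [0.6,[0,0,0],0],
    [0.75,[0,0,0],0],
    [0.75,[0,0,0],0],
    [0.75,[0,0,0],0],
  ],
)

```text
clock: 13.45
tool_pos: [0.5454, 0.1686, 0.0478]
orientation: [2.268, 2.171, 0.004]
wrist_force: [-0.5, -2.5, 6.6]
grip_width: 0.506
```

```bash
python3 -c "
from h import *
c=cam('wrist'); crop(c,0,0,560,420,'w11.png',1)
go([.3925,-.228,.046],-.024)"
```

```text
t13.5 pos [0.5453 0.1686 0.0478] jaw -0.044 tilt [ 0.001  0.003 -1.   ] F [-0.5 -2.9  7.7] gw 0.508 j6 0.32
 delta [-402.9, -135.3, 1.2] turn -0.02
```

View pics/w11.png

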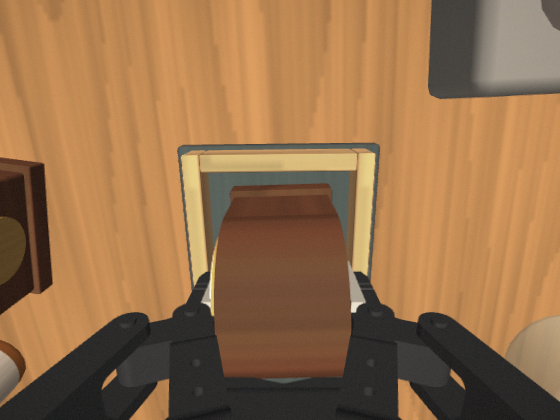

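Emit:
apply_moves(
  deltas=[
    [0.75,[0,0,-20],0],
    [0.75,[0,0,-55],0],
    [0.75,[-15,0,-95],0],
    [0.75,[-55,-15,-120],0],
    [0.75,[-100,-33,-120],0],
  ],
)

```text
clock: 14.0
tool_pos: [0.5096, 0.0702, 0.1703]
orientation: [2.263, 2.171, 0.011]
wrist_force: [0.2, -0.7, -3.1]
grip_width: 0.512
```

Emit:
apply_moves(
  deltas=[
    [0.75,[-46,-15,0],0],
    [0.75,[-92,-31,0],-0.01],
    [0.75,[-138,-46,0],-0.02],
    [0.75,[-184,-62,0],-0.02],
    [0.75,[-230,-77,0],-0.02],
  ],
)

```text
clock: 14.5
tool_pos: [0.4188, -0.1578, 0.1667]
orientation: [2.247, 2.194, 0.001]
wrist_force: [1.2, -0.5, -2.8]
grip_width: 0.511
```

```bash
python3 -c "
from h import *
go([.3925,-.228,.046],-.024)"
```

```text
t14.5 pos [ 0.4188 -0.1578  0.1667] jaw -0.023 tilt [-0.     0.001 -1.   ] F [ 1.2 -0.5 -2.8] gw 0.511 j6 -0.36
 delta [-70.7, -24.7, 120.7] turn 0.001
```

Emit:
apply_moves(
  deltas=[
    [0.75,[-40,-14,15],0],
    [0.75,[-69,-23,40],0],
    [0.75,[-69,-23,80],0],
    [0.75,[-69,-23,105],0],
    [0.75,[-69,-23,113],0],
  ],
)

```text
clock: 15.0
tool_pos: [0.3937, -0.2243, 0.0514]
orientation: [-2.246, -2.191, 0.001]
wrist_force: [-1.2, 0.5, -2.7]
grip_width: 0.511
```

```bash
python3 -c "
from h import *
c=cam('wrist'); crop(c,0,0,560,420,'w12.png',1)
go([.3925,-.228,.046],-.024)"
```

```text
t15.1 pos [ 0.394  -0.2242  0.0515] jaw -0.024 tilt [ 0.002 -0.003 -1.   ] F [-0.3  0.2 -3.4] gw 0.511 j6 -0.52
 delta [-3.9, -1.4, 5.5] turn -0.0
```

View pics/w12.png

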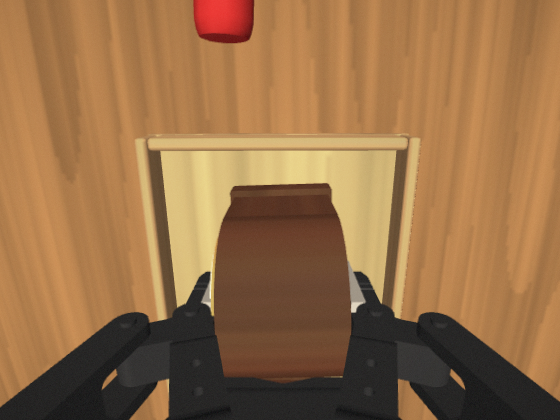

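Centred over the tray. Lower to contact and release.

Emit:
apply_moves(
  deltas=[
    [0.75,[-3,-1,3],0],
    [0.75,[-3,-1,5],0],
    [0.75,[-3,-1,6],0],
    [0.75,[-3,-1,7],0],
    [0.75,[-3,-1,7],0],
  ],
)

```text
clock: 15.55
tool_pos: [0.3944, -0.2278, 0.0465]
orientation: [2.247, 2.194, 0.0]
wrist_force: [-0.3, 0.6, -3.3]
grip_width: 0.511
```

Emit:
apply_moves(
  deltas=[
    [0.45,[0,0,0],0],
    [0.3,[0,0,0],0],
    [0.15,[0,0,0],0],
    [0.0,[0,0,0],0],
    [0,[0,0,-15],0],
  ],
)

```text
clock: 16.05
tool_pos: [0.3932, -0.2272, 0.0601]
orientation: [-2.246, -2.193, 0.001]
wrist_force: [-0.1, 0.1, 0.0]
grip_width: 1.002
```

Emit:
apply_moves(
  deltas=[
    [0,[0,0,-45],0],
    [0,[0,0,-90],0],
    [0,[20,0,-130],0],
    [0,[65,0,-140],0],
    [0,[110,0,-140],0],
  ],
)

```text
clock: 16.55
tool_pos: [0.3981, -0.1175, 0.2034]
orientation: [2.247, 2.189, 0.004]
wrist_force: [1.4, 0.9, -1.6]
grip_width: 1.003
```

```bash
python3 -c "
from h import *
t=cam('top'); crop(t,100,120,460,300,'t8.png',2.2)
crop(t,140,190,240,275,'t9.png',8)
s=cam('side'); crop(s,170,100,450,380,'s3.png',2.1)
go([.393,.190,.20],-.18)"
```

```text
t16.6 pos [ 0.3961 -0.114   0.2015] jaw -0.019 tilt [ 0.001  0.    -1.   ] F [-0.3 -0.5 -0.1] gw 0.998 j6 -0.29
 delta [303.9, -9.1, 1.8] turn 0.161
```

View pics/s3.png

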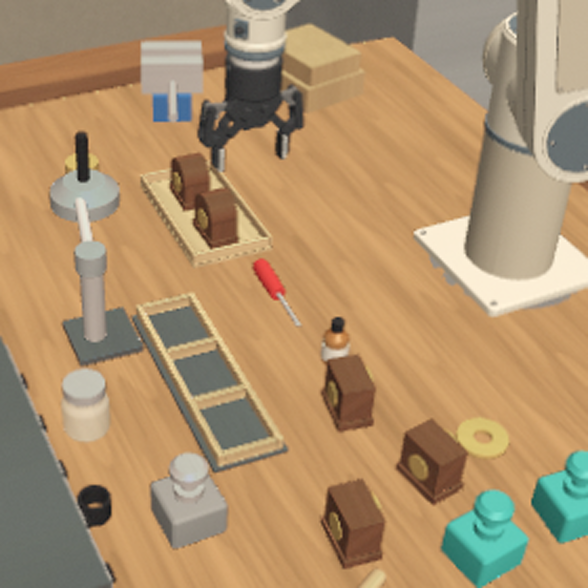

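View pics/t8.png

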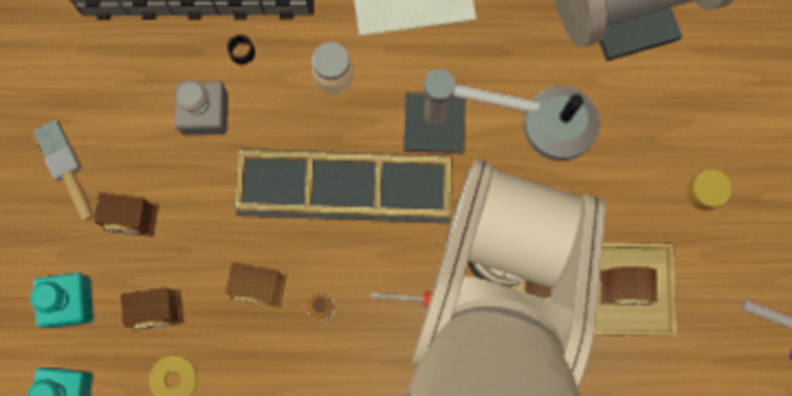

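Emit:
apply_moves(
  deltas=[
    [0,[50,0,0],0.04],
    [0,[100,0,0],0.08],
    [0,[150,-2,0],0.12],
    [0,[200,-4,0],0.16],
    [0,[250,-6,0],0.16],
  ],
)

```text
clock: 17.15
tool_pos: [0.3966, 0.1338, 0.2011]
orientation: [2.417, 2.006, 0.001]
wrist_force: [0.3, -0.1, -0.2]
grip_width: 1.004
```

```bash
python3 -c "
from h import *
c=cam('wrist'); crop(c,0,0,560,420,'w13.png',1)
go([.393,.190,.18],-.18)"
```

```text
t17.2 pos [0.397  0.14   0.2015] jaw -0.179 tilt [ 0.003  0.001 -1.   ] F [ 1.9  2.9 -0.5] gw 1.0 j6 0.49
 delta [48.4, -13.0, 21.6] turn 0.001
```

View pics/w13.png

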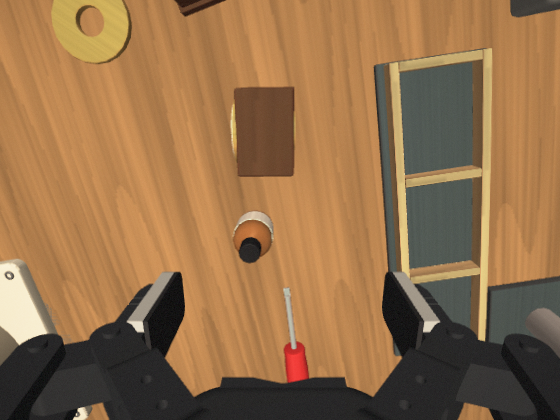

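```bash
python3 -c "
from h import *
c=cam('wrist'); p=onz(c,(265,131),.066); print(p)
print(np.diff([onz(c,q,.066) for q in((236,131),(294,131))],axis=0),np.diff([onz(c,q,.066) for q in((265,87),(265,176))],axis=0))
go([p[0],p[1],.16],-.18)"
```

```text
[0.39413593 0.19828259 0.066     ]
[[ 0.04301119 -0.00786108  0.        ]] [[-0.01271944 -0.06462093  0.        ]]
t17.2 pos [0.3969 0.1369 0.2013] jaw -0.176 tilt [ 0.001  0.001 -1.   ] F [ 0.8 -0.5 -1. ] gw 0.999 j6 0.48
 delta [59.8, -13.6, 41.3] turn 0.004
```

Emit:
apply_moves(
  deltas=[
    [0,[45,-13,0],0],
    [0,[57,-13,20],0],
    [0,[57,-13,40],0],
    [0,[57,-13,40],0],
    [0,[57,-13,40],0],
  ],
)

```text
clock: 17.75
tool_pos: [0.3943, 0.1898, 0.1609]
orientation: [-2.417, -2.007, 0.002]
wrist_force: [-0.0, -0.0, -0.5]
grip_width: 0.998
```

```bash
cat >> h.py <<'E'
def topface(c,z=.066,roi=None):
    hsv=cv2.cvtColor(c["color"],cv2.COLOR_RGB2HSV)
    return hsv
E
python3 -c "
from h import *
c=cam('wrist'); crop(c,0,0,560,420,'w14.png',1); np.save('w14c.npy',[*c['rvec'],*c['tvec']])
for q in ((180,40),): pass
go([.394,.193,.037],-.18)"
```

```text
t17.8 pos [0.3948 0.19   0.1615] jaw -0.185 tilt [-0.  0. -1.] F [0.9 0.5 0.1] gw 0.995 j6 0.61
 delta [2.9, -1.3, 124.5] turn -0.005
```

View pics/w14.png

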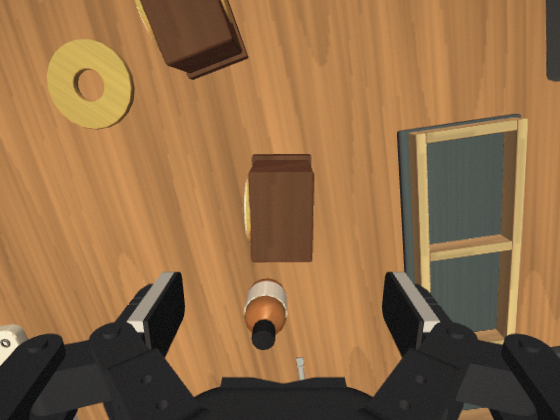

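```bash
python3 -c "
from h import *
c=cam('wrist'); print(np.array([*c['rvec'],*c['tvec']])-np.load('w14c.npy'))
P=[onz(c,q,.066) for q in((250,172),(313,172),(312,262),(251,262))]; print(np.round(P,4)[:,:2].tolist(),np.mean(P,0))
p=np.mean(P,0);go([p[0],p[1],.037],-.18)"
```

```text
[-7.26114240e-04  7.10693583e-04 -1.74224414e-03 -5.40060207e-04
  5.10537896e-04  2.20628032e-05]
[[0.3794, 0.226], [0.4204, 0.2184], [0.4094, 0.1541], [0.3663, 0.1621]] [0.39387101 0.19014178 0.066     ]
t17.9 pos [0.395  0.1901 0.1617] jaw -0.185 tilt [ 0.     0.001 -1.   ] F [ 0.7  1.2 -0.2] gw 0.998 j6 0.61
 delta [-0.2, -1.2, 124.7] turn -0.005
```

Emit:
apply_moves(
  deltas=[
    [0,[0,-1,40],0],
    [0,[0,-1,85],0],
    [0,[0,-1,115],0],
    [0,[0,-1,124],0],
    [0,[0,-1,124],0],
  ],
)

```text
clock: 18.35
tool_pos: [0.3934, 0.1904, 0.0368]
orientation: [-2.416, -2.007, 0.002]
wrist_force: [-0.5, -0.7, 0.4]
grip_width: 1.002
```

Emit:
apply_moves(
  deltas=[
    [0.3,[0,0,0],0],
    [0.6,[0,0,0],0],
    [0.75,[0,0,0],0],
    [0.75,[0,0,0],0],
    [0.75,[0,0,0],0],
  ],
)

```text
clock: 18.85
tool_pos: [0.3942, 0.1912, 0.0385]
orientation: [2.416, 2.008, 0.004]
wrist_force: [-1.8, -0.5, 10.6]
grip_width: 0.508
```

```bash
python3 -c "
from h import *
go([.5395,-.032,.16],-.036)"
```

```text
t18.9 pos [0.3942 0.1912 0.0385] jaw -0.184 tilt [ 0.001  0.002 -1.   ] F [-1.8 -0.5 10.6] gw 0.508 j6 0.61
 delta [-192.7, 183.9, -121.4] turn -0.148
```

Emit:
apply_moves(
  deltas=[
    [0.75,[0,0,-30],0],
    [0.75,[0,0,-75],0],
    [0.75,[0,15,-115],0],
    [0.75,[-30,50,-122],-0.05],
    [0.75,[-65,85,-122],-0.1],
  ],
)

```text
clock: 19.35
tool_pos: [0.4673, 0.1117, 0.1622]
orientation: [2.305, 2.13, 0.009]
wrist_force: [1.5, 0.4, -4.7]
grip_width: 0.503
```

```bash
python3 -c "
from h import *
go([.5395,-.032,.15],-.036)"
```

```text
t19.4 pos [0.4673 0.1117 0.1622] jaw -0.078 tilt [ 0.002  0.006 -1.   ] F [ 1.5  0.4 -4.7] gw 0.503 j6 0.29
 delta [-137.6, 83.2, 12.4] turn -0.042
```

Emit:
apply_moves(
  deltas=[
    [0.75,[-40,24,0],-0.02],
    [0.75,[-80,48,0],-0.042],
    [0.75,[-118,71,0],-0.042],
    [0.75,[-137,83,20],-0.042],
    [0.75,[-137,83,50],-0.042],
  ],
)

```text
clock: 19.85
tool_pos: [0.5397, -0.0352, 0.1107]
orientation: [2.267, 2.167, 0.007]
wrist_force: [0.4, -0.2, -3.7]
grip_width: 0.508
```

Emit:
apply_moves(
  deltas=[
    [0.75,[0,0,15],0],
    [0.75,[0,0,25],0],
    [0.75,[0,0,25],0],
  ],
)

```text
clock: 20.15
tool_pos: [0.5353, -0.032, 0.0832]
orientation: [-2.266, -2.173, 0.002]
wrist_force: [-0.3, 0.1, -2.9]
grip_width: 0.507
```

```bash
python3 -c "
from h import *
c=cam('wrist'); crop(c,0,0,560,420,'w15.png',1)
go([.5395,-.032,.047],-.036)"
```

```text
t20.2 pos [ 0.536  -0.0319  0.0841] jaw -0.042 tilt [ 0.    -0.001 -1.   ] F [ 0.3 -0.3 -2.8] gw 0.506 j6 -0.04
 delta [0.1, 3.5, 37.1] turn -0.006
```

View pics/w15.png

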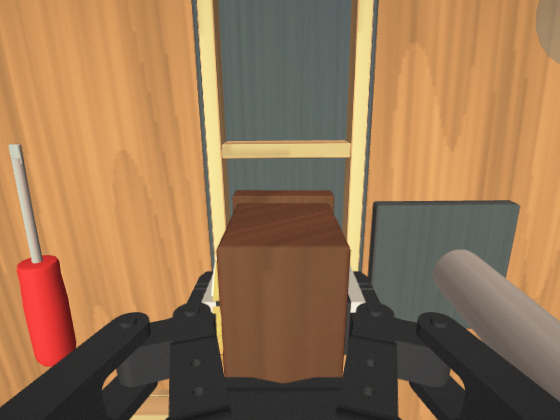

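Emit:
apply_moves(
  deltas=[
    [0.75,[0,3,12],0],
    [0.75,[0,3,24],0],
    [0.75,[0,3,32],0],
    [0.75,[0,3,36],0],
    [0.75,[0,3,37],0],
  ],
)

```text
clock: 20.7
tool_pos: [0.5388, -0.0322, 0.0466]
orientation: [-2.267, -2.174, 0.002]
wrist_force: [-3.8, 0.2, 5.8]
grip_width: 0.513
```

```bash
python3 -c "
from h import *
go([.5395,-.032,.046],-.036)"
```

```text
t20.7 pos [ 0.5388 -0.0322  0.0466] jaw -0.042 tilt [ 0.    -0.001 -1.   ] F [-3.8  0.2  5.8] gw 0.513 j6 -0.04
 delta [0.2, 0.7, 0.6] turn -0.006
```

Emit:
apply_moves(
  deltas=[
    [0.45,[0,0,0],0],
    [0.3,[0,0,0],0],
    [0.15,[0,0,0],0],
    [0.0,[0,0,0],0],
    [0,[0,0,-15],0],
  ],
)

```text
clock: 21.2
tool_pos: [0.5381, -0.0321, 0.0613]
orientation: [-2.266, -2.173, 0.003]
wrist_force: [-0.4, -0.6, 0.2]
grip_width: 1.001
```

Emit:
apply_moves(
  deltas=[
    [0,[0,0,-40],0],
    [0,[0,0,-85],0],
    [0,[20,0,-120],0],
    [0,[65,-10,-140],0],
    [0,[110,-30,-140],0.03],
  ],
)

```text
clock: 21.7
tool_pos: [0.517, 0.0799, 0.2069]
orientation: [2.299, 2.133, 0.012]
wrist_force: [0.2, 0.2, 0.1]
grip_width: 1.0
```

```bash
python3 -c "
from h import *
t=cam('top'); crop(t,100,120,460,300,'t10.png',2.2)
go([.359,.325,.18],.126)"
```

```text
t21.8 pos [0.512  0.0853 0.205 ] jaw -0.072 tilt [ 0.003  0.003 -1.   ] F [-4.3  5.1 -0.8] gw 1.002 j6 0.21
 delta [227.7, -170.3, 25.3] turn -0.198
```

View pics/t10.png

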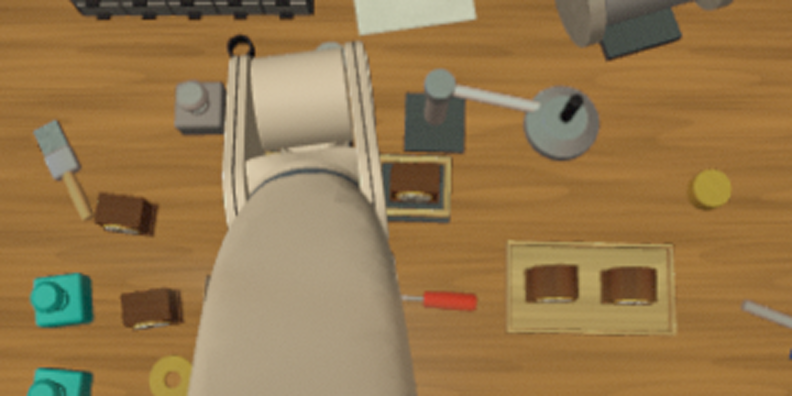

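Both arched clocks stand in the tray, one square in bay0. Next, square B at ≈(0.359, 0.335).

Emit:
apply_moves(
  deltas=[
    [0,[40,-30,0],-0.05],
    [0,[80,-60,0],-0.1],
    [0,[120,-90,0],-0.15],
    [0,[160,-120,0],-0.198],
    [0,[195,-147,10],-0.198],
  ],
)

```text
clock: 22.25
tool_pos: [0.3806, 0.2861, 0.194]
orientation: [2.075, 2.358, 0.006]
wrist_force: [1.2, 0.2, -0.1]
grip_width: 0.999
```

```bash
python3 -c "
from h import *
go([.359,.332,.16],.126)"
```

```text
t22.2 pos [0.3806 0.2861 0.194 ] jaw 0.128 tilt [ 0.002  0.003 -1.   ] F [ 1.2  0.2 -0.1] gw 0.999 j6 0.49
 delta [48.2, -15.7, 34.1] turn 0.002
```

Emit:
apply_moves(
  deltas=[
    [0,[30,-12,15],0],
    [0,[45,-16,30],0],
    [0,[45,-16,34],0],
    [0,[45,-16,34],0],
    [0,[45,-16,34],0],
  ],
)

```text
clock: 22.75
tool_pos: [0.3603, 0.3261, 0.1588]
orientation: [2.078, 2.356, 0.001]
wrist_force: [-0.6, 0.1, 0.4]
grip_width: 1.004
```

```bash
python3 -c "
from h import *
c=cam('wrist'); crop(c,0,0,560,420,'w16.png',1); np.save('wc.npy',[*c['rvec'],*c['tvec']])
go([.359,.332,.037],.126)"
```

```text
t22.8 pos [0.3605 0.3261 0.1589] jaw 0.125 tilt [ 0.001  0.001 -1.   ] F [-0.7  0.1 -0.1] gw 1.002 j6 0.59
 delta [6.0, -0.9, 121.9] turn -0.001
```

View pics/w16.png

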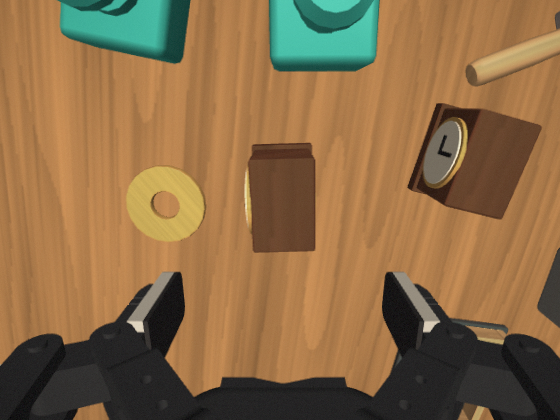

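```bash
python3 -c "
from h import *
c=cam('wrist'); v=np.load('wc.npy'); c['rvec'],c['tvec']=v[:3],v[3:]; c['R']=R.from_rotvec(v[:3]).as_matrix()
P=np.array([onz(c,q,.066) for q in((250,158),(314,157),(315,250),(254,252))]); print(np.round(P,4)[:,:2].tolist(),np.mean(P,0))
for a,b in((0,3),(1,2)): d=P[a]-P[b]; print(np.arctan2(-d[0],d[1]))
p=np.mean(P,0);go([p[0],p[1],.037],.14)"
```

```text
[[0.3338, 0.3654], [0.3747, 0.3712], [0.3853, 0.307], [0.3431, 0.3001]] [0.35925584 0.33595047 0.066     ]
0.14067978473046402
0.16361373497504225
t22.9 pos [0.3606 0.3261 0.1588] jaw 0.125 tilt [ 0.001  0.001 -1.   ] F [ 0.4 -0.1  0.7] gw 0.997 j6 0.59
 delta [9.9, -0.2, 121.9] turn -0.015
```

Emit:
apply_moves(
  deltas=[
    [0,[10,0,35],-0.02],
    [0,[10,0,80],-0.02],
    [0,[10,0,112],-0.02],
    [0,[10,0,122],-0.02],
    [0,[10,0,122],-0.02],
  ],
)

```text
clock: 23.35
tool_pos: [0.3584, 0.3357, 0.0354]
orientation: [-2.054, -2.376, 0.004]
wrist_force: [0.7, 0.5, 0.7]
grip_width: 1.002
```

Emit:
apply_moves(
  deltas=[
    [0.3,[0,0,0],0],
    [0.6,[0,0,0],0],
    [0.75,[0,0,0],0],
    [0.75,[0,0,0],0],
    [0.75,[0,0,0],0],
  ],
)

```text
clock: 23.85
tool_pos: [0.3594, 0.3372, 0.0377]
orientation: [2.053, 2.377, 0.004]
wrist_force: [0.5, -1.4, 7.6]
grip_width: 0.507
```

Emit:
apply_moves(
  deltas=[
    [0.75,[0,0,-30],0],
    [0.75,[0,0,-75],0],
    [0.75,[0,15,-115],0.04],
    [0.75,[-35,50,-122],0.1],
    [0.75,[-75,75,-122],0.15],
  ],
)

```text
clock: 24.35
tool_pos: [0.4465, 0.2745, 0.1614]
orientation: [2.223, 2.217, 0.012]
wrist_force: [0.5, 0.3, -4.9]
grip_width: 0.509
```

```bash
python3 -c "
from h import *
go([.543,.068,.15],-.036)"
```

```text
t24.4 pos [0.4465 0.2745 0.1614] jaw -0.003 tilt [ 0.004  0.007 -1.   ] F [ 0.5  0.3 -4.9] gw 0.509 j6 0.53
 delta [-206.3, 97.0, 11.2] turn 0.033
```

Emit:
apply_moves(
  deltas=[
    [0.75,[-44,22,0],0.02],
    [0.75,[-88,43,0],0.033],
    [0.75,[-132,64,0],0.033],
    [0.75,[-175,83,0],0.033],
    [0.75,[-204,96,10],0.033],
  ],
)

```text
clock: 24.85
tool_pos: [0.5405, 0.0662, 0.1495]
orientation: [2.262, 2.177, 0.004]
wrist_force: [0.4, 0.4, -3.5]
grip_width: 0.511
```

Emit:
apply_moves(
  deltas=[
    [0.75,[0,0,20],0],
    [0.75,[0,0,50],0],
    [0.75,[0,0,65],0],
    [0.75,[0,0,68],0],
  ],
)

```text
clock: 25.25
tool_pos: [0.5372, 0.0688, 0.0785]
orientation: [-2.26, -2.179, 0.005]
wrist_force: [-0.3, -0.0, -3.4]
grip_width: 0.51
```

```bash
python3 -c "
from h import *
c=cam('wrist'); crop(c,0,0,560,420,'w17.png',1)
go([.543,.068,.046],-.036)"
```

```text
t25.3 pos [0.5379 0.069  0.0791] jaw -0.037 tilt [-0.    -0.002 -1.   ] F [ 0.  -0.4 -5.2] gw 0.507 j6 0.14
 delta [-0.8, 5.2, 33.1] turn -0.001
```

View pics/w17.png

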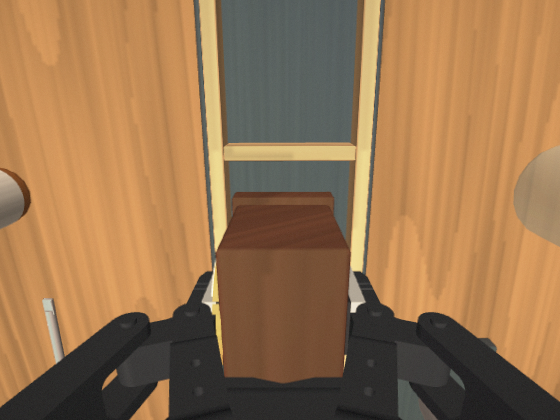

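Emit:
apply_moves(
  deltas=[
    [0.75,[0,5,6],0],
    [0.75,[0,5,20],0],
    [0.75,[0,5,28],0],
    [0.75,[0,5,32],0],
    [0.75,[0,5,33],0],
  ],
)

```text
clock: 25.8
tool_pos: [0.5433, 0.0687, 0.0463]
orientation: [-2.261, -2.18, 0.002]
wrist_force: [0.2, 0.6, -4.4]
grip_width: 0.506
```

```bash
python3 -c "
from h import *
go([.543,.068,.046],-.036)"
```

```text
t25.8 pos [0.5433 0.0687 0.0463] jaw -0.037 tilt [-0.    -0.001 -1.   ] F [ 0.2  0.6 -4.4] gw 0.506 j6 0.14
 delta [-0.7, -0.3, 0.3] turn -0.001
```

Emit:
apply_moves(
  deltas=[
    [0.75,[0,0,1],0],
    [0.45,[0,0,1],0],
    [0.25,[0,0,1],0],
    [0.0,[0,0,1],0],
    [0,[0,0,1],0],
  ],
)

```text
clock: 26.3
tool_pos: [0.5442, 0.0687, 0.0465]
orientation: [2.262, 2.18, 0.001]
wrist_force: [-1.0, 1.0, -1.2]
grip_width: 0.999
```

Emit:
apply_moves(
  deltas=[
    [0,[0,0,-20],0],
    [0,[0,0,-60],0],
    [0,[0,0,-105],0.02],
    [0,[40,0,-140],0.05],
    [0,[85,-10,-140],0.09],
  ],
)

```text
clock: 26.8
tool_pos: [0.541, 0.1544, 0.1915]
orientation: [2.359, 2.067, 0.014]
wrist_force: [1.5, 0.4, -0.1]
grip_width: 0.999
```

```bash
python3 -c "
from h import *
go([.494,.375,.16],-.117)"
```

```text
t26.8 pos [0.541  0.1544 0.1915] jaw -0.132 tilt [ 0.004  0.01  -1.   ] F [ 1.5  0.4 -0.1] gw 0.999 j6 0.39
 delta [212.4, -75.9, 31.5] turn -0.015
```

Emit:
apply_moves(
  deltas=[
    [0,[46,-16,0],-0.015],
    [0,[92,-33,5],-0.015],
    [0,[138,-49,15],-0.015],
    [0,[184,-65,25],-0.015],
    [0,[210,-76,30],-0.015],
  ],
)

```text
clock: 27.3
tool_pos: [0.4871, 0.3751, 0.1556]
orientation: [-2.34, -2.096, -0.001]
wrist_force: [0.9, -0.6, 0.7]
grip_width: 1.0
```

Emit:
apply_moves(
  deltas=[
    [0,[0,0,0],0],
    [0,[0,0,0],0],
  ],
)

```text
clock: 27.5
tool_pos: [0.4877, 0.3722, 0.1559]
orientation: [2.34, 2.096, -0.001]
wrist_force: [-0.0, -0.1, 0.4]
grip_width: 1.001
```

```bash
python3 -c "
from h import *
c=cam('wrist'); crop(c,0,0,560,420,'w18.png',1); np.save('wc.npy',[*c['rvec'],*c['tvec']])
t=cam('top'); crop(t,100,120,460,300,'t11.png',2.2)
go([.494,.379,.037],-.117)"
```

```text
t27.6 pos [0.4884 0.371  0.1562] jaw -0.113 tilt [-0.  0. -1.] F [ 0.5  0.6 -0.3] gw 1.001 j6 0.74
 delta [8.6, 4.6, 119.2] turn 0.004
```

View pics/w18.png

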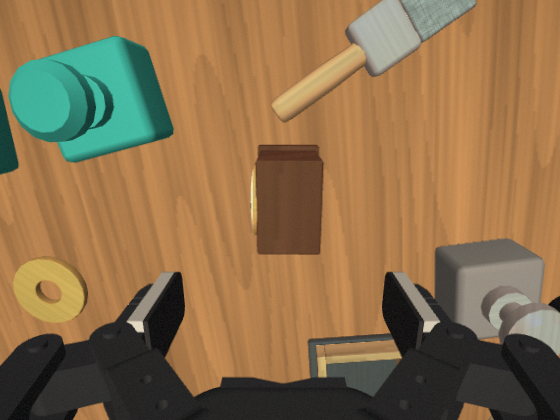

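View pics/t11.png

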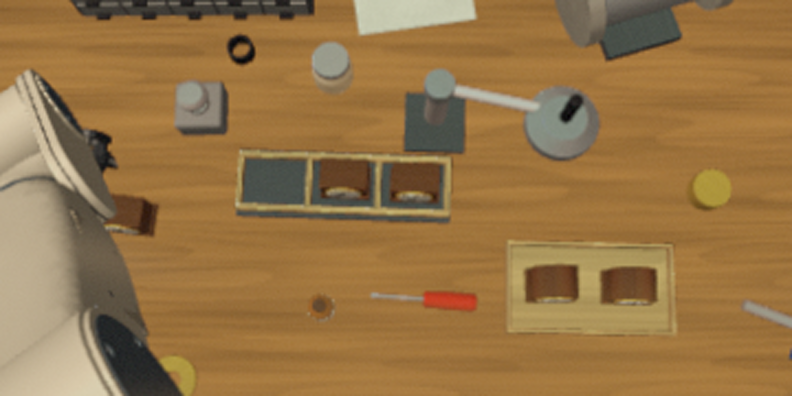

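```bash
python3 -c "
from h import *
c=cam('wrist'); v=np.load('wc.npy'); c['rvec'],c['tvec']=v[:3],v[3:]; c['R']=R.from_rotvec(v[:3]).as_matrix()
P=np.array([onz(c,q,.066) for q in((258,160),(323,158),(320,253),(258,253))]); print(np.round(P,4)[:,:2].tolist(),np.mean(P,0))
for a,b in((0,3),(1,2)): d=P[a]-P[b]; print(np.arctan2(-d[0],d[1]))
p=np.mean(P,0);go([p[0],p[1],.037],-.117)"
```

```text
[[0.4764, 0.4151], [0.5178, 0.4118], [0.5108, 0.3464], [0.468, 0.351]] [0.49326109 0.38106482 0.066     ]
-0.13076885492106316
-0.1065648697641036
t27.6 pos [0.4886 0.3708 0.1564] jaw -0.113 tilt [-0.  0. -1.] F [-0.1 -0.7  0.2] gw 1.007 j6 0.74
 delta [10.7, 3.4, 119.4] turn 0.004
```

Emit:
apply_moves(
  deltas=[
    [0,[10,4,35],0],
    [0,[10,4,80],0],
    [0,[10,4,110],0],
    [0,[10,4,119],0],
    [0,[10,4,119],0],
  ],
)

```text
clock: 28.15
tool_pos: [0.4932, 0.3801, 0.0362]
orientation: [-2.343, -2.092, 0.004]
wrist_force: [-0.3, 0.5, 0.3]
grip_width: 0.998
```

Emit:
apply_moves(
  deltas=[
    [0.3,[0,0,0],0],
    [0.6,[0,0,0],0],
    [0.75,[0,0,0],0],
    [0.75,[0,0,0],0],
    [0.75,[0,0,0],0],
  ],
)

```text
clock: 28.65
tool_pos: [0.4941, 0.3821, 0.039]
orientation: [2.342, 2.094, 0.004]
wrist_force: [-0.9, -0.8, 7.3]
grip_width: 0.51
```

Emit:
apply_moves(
  deltas=[
    [0.75,[0,0,-30],0],
    [0.75,[0,0,-75],0],
    [0.75,[-15,0,-115],0],
    [0.75,[-55,10,-122],-0.04],
    [0.75,[-100,20,-122],-0.08],
  ],
)

```text
clock: 29.15
tool_pos: [0.5031, 0.2804, 0.1619]
orientation: [2.251, 2.189, 0.009]
wrist_force: [0.3, -0.6, -5.1]
grip_width: 0.51
```

```bash
python3 -c "
from h import *
go([.5466,.168,.12],-.036)"
```

```text
t29.1 pos [0.5031 0.2804 0.1619] jaw -0.028 tilt [ 0.003  0.005 -1.   ] F [ 0.3 -0.6 -5.1] gw 0.51 j6 0.52
 delta [-111.3, 46.4, 41.8] turn 0.008
```

Emit:
apply_moves(
  deltas=[
    [0.75,[-44,18,0],0.008],
    [0.75,[-88,36,0],0.008],
    [0.75,[-111,46,5],0.008],
    [0.75,[-111,46,40],0.008],
    [0.75,[-111,46,75],0.008],
  ],
)

```text
clock: 29.65
tool_pos: [0.5457, 0.1664, 0.0846]
orientation: [2.266, 2.173, 0.005]
wrist_force: [0.5, 0.2, -5.0]
grip_width: 0.507
```

Emit:
apply_moves(
  deltas=[
    [0.75,[0,0,5],0],
    [0.75,[0,0,5],0],
    [0.75,[0,0,5],0],
  ],
)

```text
clock: 29.95
tool_pos: [0.5453, 0.1679, 0.0804]
orientation: [2.264, 2.177, 0.003]
wrist_force: [0.6, -0.5, -3.1]
grip_width: 0.51
```

```bash
python3 -c "
from h import *
c=cam('wrist'); crop(c,0,0,560,420,'w19.png',1)
go([.5466,.168,.046],-.036)"
```

```text
t30.0 pos [0.5455 0.168  0.0808] jaw -0.039 tilt [ 0.001  0.003 -1.   ] F [-0.2 -0.6 -3.5] gw 0.502 j6 0.32
 delta [-0.0, 1.0, 34.8] turn -0.003
```

View pics/w19.png

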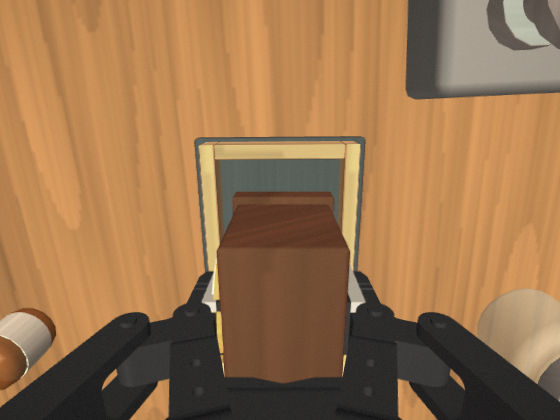

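Emit:
apply_moves(
  deltas=[
    [0.75,[0,0,12],0],
    [0.75,[0,0,24],0],
    [0.75,[0,0,31],0],
    [0.75,[0,0,34],0],
    [0.75,[0,0,35],0],
  ],
)

```text
clock: 30.5
tool_pos: [0.5439, 0.1673, 0.0467]
orientation: [-2.265, -2.176, 0.002]
wrist_force: [-14.8, -4.2, 46.9]
grip_width: 0.507
```

Emit:
apply_moves(
  deltas=[
    [0.75,[0,0,1],0],
    [0.45,[0,0,1],0],
    [0.25,[0,0,1],0],
    [0.0,[0,0,1],0],
    [0,[0,0,1],0],
  ],
)

```text
clock: 31.0
tool_pos: [0.5444, 0.1674, 0.0426]
orientation: [-2.265, -2.177, 0.001]
wrist_force: [0.4, -0.3, 0.0]
grip_width: 0.995
```

Emit:
apply_moves(
  deltas=[
    [0,[0,0,-20],0],
    [0,[0,0,-60],0],
    [0,[0,0,-105],0],
    [0.2,[0,-30,-150],0],
    [0.4,[0,-75,-195],0],
  ],
)

```text
clock: 31.5
tool_pos: [0.4825, 0.17, 0.2272]
orientation: [2.266, 2.175, 0.003]
wrist_force: [0.6, 0.8, 0.4]
grip_width: 0.691
```

Emit:
apply_moves(
  deltas=[
    [0.65,[-40,-10,-40],0],
    [0.65,[-85,-20,-60],0],
    [0.65,[-130,-20,-60],0],
    [0.65,[-175,-20,-60],0],
    [0.65,[-220,-20,-60],0],
  ],
)

```text
clock: 32.0
tool_pos: [0.4527, -0.0509, 0.2858]
orientation: [2.264, 2.177, 0.001]
wrist_force: [0.5, 0.1, 0.1]
grip_width: 0.35
```

```bash
python3 -c "
from h import *
s=cam('side'); crop(s,170,100,450,380,'s4.png',2.1)
t=cam('top'); crop(t,100,120,460,300,'t12.png',2.2)
go([.5995,-.222,.33],-.13)"
```

```text
t32.1 pos [ 0.4527 -0.0534  0.2854] jaw -0.046 tilt [-0.001  0.    -1.   ] F [-1.1  0.6  0.4] gw 0.351 j6 -0.1
 delta [-161.9, 154.3, -44.4] turn 0.084
```

View pics/s4.png

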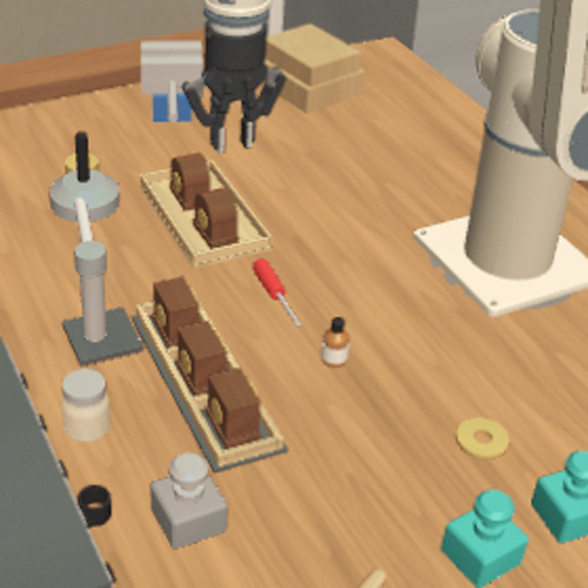

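View pics/t12.png

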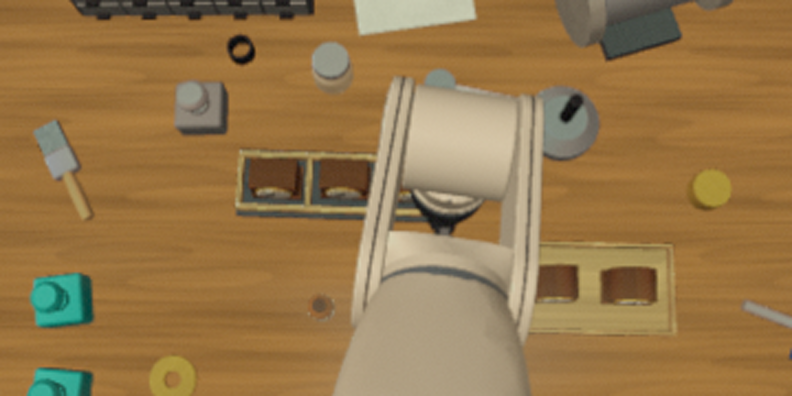

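Emit:
apply_moves(
  deltas=[
    [0.55,[-30,30,-30],0.08],
    [0.55,[-65,62,-45],0.16],
    [0.55,[-100,95,-45],0.19],
    [0.55,[-135,128,-45],0.19],
    [0.55,[-162,154,-45],0.19],
  ],
)

```text
clock: 32.6
tool_pos: [0.6021, -0.2187, 0.3299]
orientation: [2.462, 1.951, 0.0]
wrist_force: [0.1, 0.1, -0.6]
grip_width: 0.449
```

Emit:
apply_moves(
  deltas=[
    [0.55,[0,0,0],0],
    [0.55,[0,0,0],0],
  ],
)

```text
clock: 32.8
tool_pos: [0.6004, -0.217, 0.329]
orientation: [-2.46, -1.95, 0.001]
wrist_force: [-0.9, 0.3, -1.3]
grip_width: 0.452
```

```bash
python3 -c "
from h import *
c=cam('wrist'); crop(c,0,0,560,420,'w20.png',1); np.save('wc.npy',[*c['rvec'],*c['tvec']])
t=cam('top'); crop(t,280,130,440,250,'t13.png',5)
go([.6026,-.228,.2],-.23)"
```

```text
t32.9 pos [ 0.5998 -0.216   0.3298] jaw -0.229 tilt [ 0.001 -0.002 -1.   ] F [-0.7  0.3 -0.1] gw 0.453 j6 -0.14
 delta [-11.1, 5.6, 129.8] turn 0.001
```

View pics/w20.png

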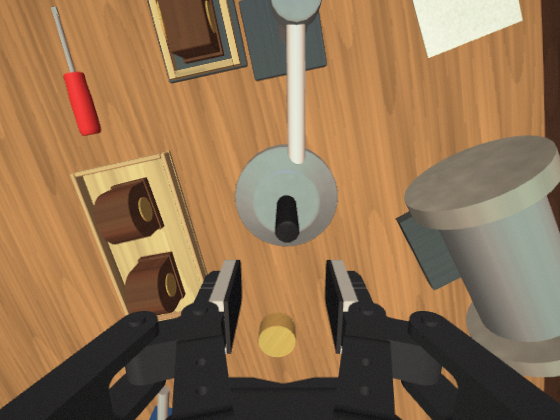

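```bash
python3 -c "
from h import *
c=cam('wrist'); v=np.load('wc.npy'); c['rvec'],c['tvec']=v[:3],v[3:]; c['R']=R.from_rotvec(v[:3]).as_matrix()
p=onz(c,(288,230),.23);print(p, onz(c,(286,197),.155))
go([p[0],p[1],.2],-.23)"
```

```text
[ 0.60169007 -0.22692707  0.23      ] [ 0.6017422  -0.22245423  0.155     ]
t33.0 pos [ 0.5999 -0.2159  0.3302] jaw -0.229 tilt [ 0.    -0.001 -1.   ] F [ 0.6  0.1 -0.6] gw 0.448 j6 -0.14
 delta [-10.3, 4.4, 130.2] turn 0.001
```

Emit:
apply_moves(
  deltas=[
    [0.55,[-11,4,20],0],
    [0.55,[-11,4,60],0],
    [0.55,[-11,4,105],0],
    [0.6,[-11,4,130],0],
    [0.65,[-11,4,130],0],
  ],
)

```text
clock: 33.45
tool_pos: [0.599, -0.2267, 0.1968]
orientation: [-2.455, -1.949, 0.006]
wrist_force: [-0.6, -0.3, 0.2]
grip_width: 0.35
```

```bash
python3 -c "
from h import *
c=cam('wrist'); crop(c,0,0,560,420,'w21.png',1)
arc(-8,5,.135)"
```

```text
phi 253.87293111662154 r 0.1701898550982634
t33.5 pos [ 0.6007 -0.2275  0.1995] jaw -0.229 tilt [ 0.001 -0.003 -1.   ] F [0.2 0.5 0.4] gw 0.352 j6 -0.15
 delta [0.0, 0.0, 0.0] turn -0.229
1 [3.1, -23.5, -0.5] 0.135
2 [9.2, -46.4, -0.4] 0.27
3 [18.5, -68.3, -0.3] 0.405
4 [30.7, -88.6, -0.2] 0.54
5 [45.6, -107.0, -0.2] 0.675
```

View pics/w21.png

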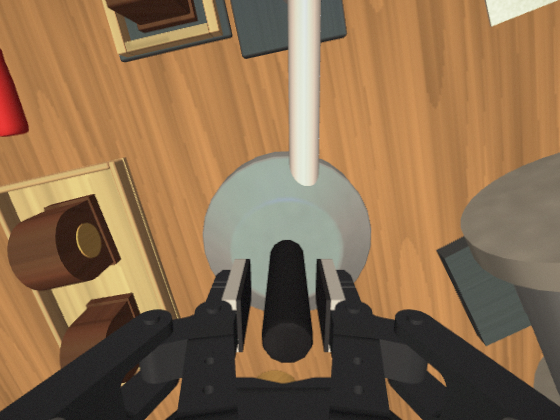

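Emit:
apply_moves(
  deltas=[
    [0.65,[3,-23,0],0.13],
    [0.65,[9,-46,0],0.26],
    [0.65,[18,-68,0],0.39],
    [0.65,[31,-89,0],0.52],
    [0.65,[46,-107,0],0.65],
  ],
)

```text
clock: 34.0
tool_pos: [0.5088, -0.1596, 0.2034]
orientation: [2.955, 1.055, 0.006]
wrist_force: [0.5, -0.9, -0.1]
grip_width: 0.348
```

```bash
python3 -c "
from h import *
arc(-8,5,.135)"
```

```text
phi 214.49347541744427 r 0.16889242430431478
t34.0 pos [ 0.5088 -0.1596  0.2034] jaw -0.886 tilt [ 0.002  0.005 -1.   ] F [ 0.5 -0.9 -0.1] gw 0.348 j6 0.56
 delta [0.0, 0.0, 0.0] turn -0.886
1 [2.5, -23.5, 3.3] 0.135
2 [9.4, -46.3, 3.2] 0.27
3 [19.3, -67.8, 3.1] 0.405
4 [32.1, -87.7, 3.0] 0.54
5 [47.6, -105.7, 3.0] 0.675
```

Emit:
apply_moves(
  deltas=[
    [0.65,[3,-23,2],0.13],
    [0.65,[9,-46,2],0.26],
    [0.65,[19,-68,2],0.39],
    [0.65,[32,-88,2],0.52],
    [0.65,[47,-106,2],0.65],
  ],
)

```text
clock: 34.5
tool_pos: [0.4779, -0.0473, 0.2013]
orientation: [3.14, 0.056, 0.008]
wrist_force: [1.7, -2.4, -1.1]
grip_width: 0.353
```

```bash
python3 -c "
from h import *
arc(-8,5,.135)"
```

```text
phi 174.3750289746874 r 0.17088288334821736
t34.5 pos [ 0.4779 -0.0473  0.2013] jaw -1.535 tilt [ 0.005  0.001 -1.   ] F [ 1.7 -2.4 -1.1] gw 0.353 j6 1.41
 delta [0.0, 0.0, 0.0] turn -1.535
1 [5.7, -23.1, 1.3] 0.135
2 [13.7, -45.4, 1.3] 0.27
3 [24.7, -66.4, 1.3] 0.405
4 [38.5, -85.7, 1.4] 0.54
5 [54.9, -102.9, 1.4] 0.675
```

Emit:
apply_moves(
  deltas=[
    [0.65,[5,-23,1],0.13],
    [0.65,[13,-45,1],0.26],
    [0.65,[24,-66,1],0.39],
    [0.65,[37,-85,1],0.52],
    [0.65,[48,-97,1],0.61],
  ],
)

```text
clock: 35.0
tool_pos: [0.5224, 0.0525, 0.2003]
orientation: [-3.012, 0.887, -0.006]
wrist_force: [-0.2, -0.9, 1.2]
grip_width: 0.351
```

```bash
python3 -c "
from h import *
arc(-2,5,.03)"
```

```text
phi 137.15092859829815 r 0.1713325021212691
t35.0 pos [0.5224 0.0525 0.2003] jaw -2.143 tilt [ 0.004 -0.003 -1.   ] F [-0.2 -0.9  1.2] gw 0.351 j6 2.22
 delta [0.0, 0.0, 0.0] turn -2.143
1 [2.4, -5.6, 0.3] 0.03
2 [3.8, -11.4, 0.3] 0.06
3 [5.3, -17.1, 0.3] 0.09
4 [7.1, -22.8, 0.4] 0.12
5 [9.0, -28.4, 0.4] 0.15
```

Emit:
apply_moves(
  deltas=[
    [0.65,[2,-7,0],0.03],
    [0.65,[4,-13,0],0.06],
    [0.65,[5,-18,0],0.09],
    [0.65,[6,-21,0],0.1],
    [0.65,[7,-23,0],0.1],
  ],
)

```text
clock: 35.5
tool_pos: [0.5399, 0.0669, 0.1992]
orientation: [-2.967, 1.03, -0.004]
wrist_force: [-0.5, -0.5, 1.1]
grip_width: 0.346
```

```bash
python3 -c "
from h import *
arc(-2,5,.03)"
```

```text
phi 129.5493869233655 r 0.16978798578599102
t35.5 pos [0.5399 0.0669 0.1992] jaw -2.239 tilt [ 0.002 -0.002 -1.   ] F [-0.5 -0.5  1.1] gw 0.346 j6 2.34
 delta [0.0, 0.0, 0.0] turn -2.239
1 [1.1, -5.8, -0.8] 0.03
2 [2.7, -11.6, -0.8] 0.06
3 [4.4, -17.2, -0.7] 0.09
4 [6.4, -22.8, -0.7] 0.12
5 [8.5, -28.4, -0.7] 0.15
```

Creep on to the stop.

Emit:
apply_moves(
  deltas=[
    [0.65,[1,-3,0],0.02],
    [0.65,[2,-6,0],0.03],
    [0.65,[2,-8,0],0.03],
    [0.65,[2,-8,0],0.03],
  ],
)

```text
clock: 35.9
tool_pos: [0.546, 0.0717, 0.1974]
orientation: [-2.951, 1.076, -0.001]
wrist_force: [0.7, -0.8, -0.8]
grip_width: 0.349
```

```bash
python3 -c "
from h import *
arc(-2,2,.03)"
```

```text
phi 126.92627688705431 r 0.16979539643042343
t35.9 pos [0.546  0.0717 0.1974] jaw -2.27 tilt [ 0. -0. -1.] F [ 0.7 -0.8 -0.8] gw 0.349 j6 2.38
 delta [0.0, 0.0, 0.0] turn -2.27
1 [1.2, -5.8, -2.6] 0.03
2 [2.9, -11.5, -2.6] 0.06
```

Emit:
apply_moves(
  deltas=[
    [0.65,[0,-2,-1],0],
    [0.65,[1,-4,-1],0],
    [0.65,[1,-5,-1],0],
    [0.65,[1,-5,-1],0],
  ],
)

```text
clock: 36.3
tool_pos: [0.5466, 0.073, 0.1978]
orientation: [2.947, -1.073, -0.009]
wrist_force: [-10.6, -10.3, 8.1]
grip_width: 0.353
```

```bash
python3 -c "
from h import *
arc(-2,2,.03)
c=cam('wrist'); crop(c,0,0,560,420,'w22.png',1)"
```

```text
phi 126.51173031104834 r 0.17043302649568667
t36.3 pos [0.5466 0.073  0.1978] jaw -2.271 tilt [-0.003  0.007 -1.   ] F [-10.6 -10.3   8.1] gw 0.353 j6 2.38
 delta [0.0, 0.0, 0.0] turn -2.271
1 [1.9, -5.6, -2.2] 0.03
2 [3.6, -11.3, -2.3] 0.06
```

View pics/w22.png

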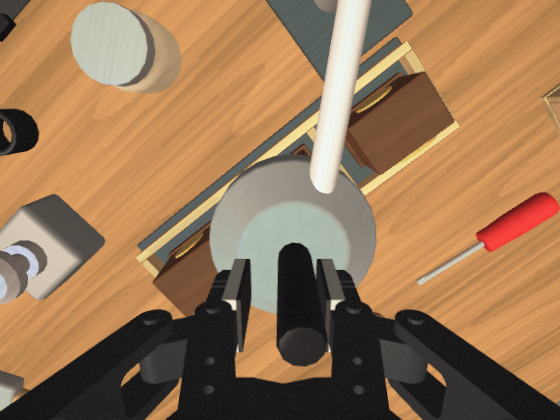

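Emit:
apply_moves(
  deltas=[
    [0.65,[0,5,0],0],
    [0.65,[-1,9,0],0],
    [0.55,[-1,9,0],0],
    [0.55,[-1,9,-30],0],
    [0.55,[-1,9,-75],0],
  ],
)

```text
clock: 36.85
tool_pos: [0.5416, 0.0685, 0.2719]
orientation: [2.95, -1.075, -0.008]
wrist_force: [0.6, -0.1, -0.4]
grip_width: 0.451
```

Emit:
apply_moves(
  deltas=[
    [0.7,[0,0,-30],-0.1],
    [0.9,[0,0,-40],-0.2],
    [1.0,[0,-40,-40],-0.34],
    [1.0,[0,-70,-40],-0.48],
    [1.0,[0,-100,-40],-0.6],
  ],
)

```text
clock: 37.35
tool_pos: [0.6084, 0.1462, 0.3139]
orientation: [-3.138, 0.147, -0.002]
wrist_force: [0.3, 0.9, -0.2]
grip_width: 0.003
```

```bash
python3 -c "
from h import *
t=cam('top'); crop(t,100,120,320,280,'t14.png',3.6)
s=cam('side'); crop(s,170,100,450,380,'s5.png',2.1)
go([.651,.278,.20],-1.2)"
```

```text
t37.5 pos [0.6094 0.1478 0.3133] jaw -1.665 tilt [ 0.002 -0.001 -1.   ] F [0.7 0.3 0.5] gw 0.002 j6 1.88
 delta [28.9, -133.4, 113.6] turn -0.465
```

View pics/t14.png

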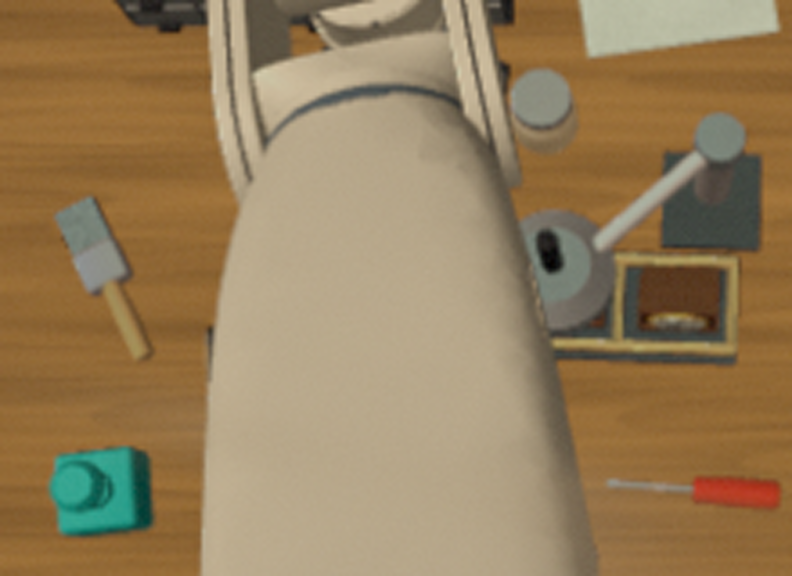

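View pics/s5.png

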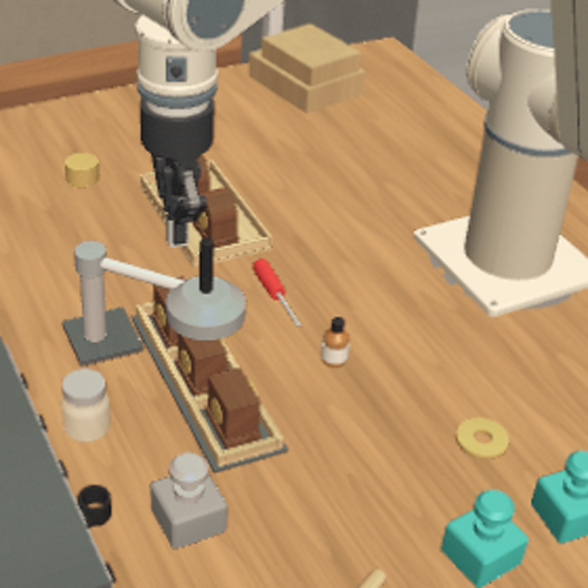

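Emit:
apply_moves(
  deltas=[
    [1.0,[8,-35,20],-0.1],
    [1.0,[15,-70,40],-0.2],
    [1.0,[22,-100,60],-0.3],
    [1.0,[29,-125,80],-0.4],
    [1.0,[29,-125,100],-0.46],
  ],
)

```text
clock: 37.95
tool_pos: [0.6492, 0.2693, 0.2125]
orientation: [-3.088, -0.57, -0.002]
wrist_force: [0.6, -0.2, -0.3]
grip_width: 0.003
```

Emit:
apply_moves(
  deltas=[
    [1.0,[0,0,0],0],
    [1.0,[0,0,0],0],
  ],
)

```text
clock: 38.15
tool_pos: [0.6483, 0.266, 0.2134]
orientation: [3.091, 0.56, -0.002]
wrist_force: [0.0, 0.8, 0.5]
grip_width: 0.001
```

```bash
python3 -c "
from h import *
c=cam('wrist'); crop(c,0,0,560,420,'w23.png',1); np.save('wc.npy',[*c['rvec'],*c['tvec']])
print(proj(c,[.6516,.2785,.098]))
go([.6535,.279,.13],-1.2)"
```

```text
[[267.92604398 201.04920681]]
t38.2 pos [0.6489 0.2661 0.2144] jaw -1.213 tilt [ 0.001  0.    -1.   ] F [ 0.7  0.3 -0.3] gw 0.002 j6 1.58
 delta [8.8, -10.5, 84.4] turn -0.013
```

View pics/w23.png

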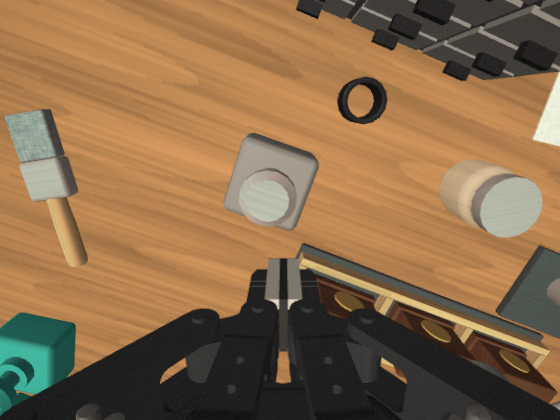

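The wrist view shows the grey starter's plunger head at (267,199), matching the prediction (268,201). Press it with closed fingertips.

Emit:
apply_moves(
  deltas=[
    [1.0,[4,-6,20],0],
    [1.0,[7,-11,50],0],
    [1.0,[7,-11,75],0],
    [1.0,[7,-11,94],0],
    [1.0,[7,-11,96],0],
  ],
)

```text
clock: 38.7
tool_pos: [0.6498, 0.2785, 0.1146]
orientation: [3.09, 0.562, -0.006]
wrist_force: [0.1, -0.3, 0.0]
grip_width: -0.002
```

```bash
python3 -c "
from h import *
c=cam('wrist'); crop(c,0,0,560,420,'w24.png',1)
go([.6525,.279,.094],-1.2)"
```

```text
t38.8 pos [0.6506 0.2788 0.116 ] jaw -1.211 tilt [-0.002  0.    -1.   ] F [ 0.  -1.2  1.6] gw -0.001 j6 1.6
 delta [1.9, 0.5, 22.0] turn -0.011
```

View pics/w24.png

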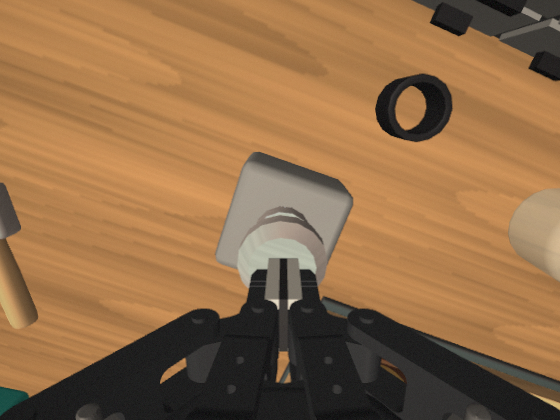

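Tips are centred on the head. Press.

Emit:
apply_moves(
  deltas=[
    [1.0,[1,0,6],0],
    [1.0,[1,0,12],0],
    [1.0,[1,0,17],0],
    [1.0,[1,0,21],0],
    [1.0,[1,0,22],0],
  ],
)

```text
clock: 39.25
tool_pos: [0.6536, 0.2801, 0.0967]
orientation: [-3.09, -0.564, -0.005]
wrist_force: [1.4, -0.1, 7.4]
grip_width: 0.001
```

Emit:
apply_moves(
  deltas=[
    [1.0,[0,0,1],0],
    [1.0,[0,0,2],0],
    [1.0,[0,0,2],0],
  ],
)

```text
clock: 39.55
tool_pos: [0.6536, 0.2801, 0.0952]
orientation: [-3.09, -0.563, -0.005]
wrist_force: [-0.3, -1.0, 8.3]
grip_width: 0.002
```

```bash
python3 -c "
from h import *
go([.6525,.279,.094],-1.2)"
```

```text
t39.5 pos [0.6536 0.2801 0.0952] jaw -1.21 tilt [ 0.004  0.    -1.   ] F [-0.3 -1.   8.3] gw 0.002 j6 1.6
 delta [-1.4, 0.6, 1.2] turn -0.01
```

Emit:
apply_moves(
  deltas=[
    [1.0,[0,0,1],0],
    [1.0,[0,0,2],0],
    [1.0,[0,0,3],0],
    [1.0,[0,0,3],0],
  ],
)

```text
clock: 39.95
tool_pos: [0.6538, 0.2802, 0.094]
orientation: [-3.09, -0.563, -0.006]
wrist_force: [-4.9, -2.3, 19.3]
grip_width: -0.002
```

```bash
python3 -c "
from h import *
go([.6525,.279,.094],-1.2)"
```

```text
t40.0 pos [0.6538 0.2802 0.094 ] jaw -1.21 tilt [ 0.004  0.    -1.   ] F [-4.9 -2.3 19.3] gw -0.002 j6 1.6
 delta [-1.6, 0.6, -0.0] turn -0.01
```

At its stop (19 N, 18 mm travel). Lift away.

Emit:
apply_moves(
  deltas=[
    [1.0,[0,0,-10],0],
    [1.0,[0,0,-30],0],
    [1.0,[0,0,-70],0],
    [1.0,[0,0,-115],0],
    [1.0,[0,0,-160],0],
  ],
)

```text
clock: 40.45
tool_pos: [0.6519, 0.2795, 0.2517]
orientation: [3.091, 0.564, -0.001]
wrist_force: [0.4, 1.2, 0.1]
grip_width: 0.003
```

Emit:
apply_moves(
  deltas=[
    [1.0,[-20,-30,-20],0],
    [1.0,[-30,-70,-40],0],
    [1.0,[-30,-110,-40],0],
    [1.0,[-30,-150,-40],0],
    [1.0,[-30,-190,-40],0],
  ],
)

```text
clock: 40.95
tool_pos: [0.5563, 0.4481, 0.291]
orientation: [-3.09, -0.563, -0.001]
wrist_force: [0.2, 0.7, -0.4]
grip_width: 0.001
```

Emit:
apply_moves(
  deltas=[
    [1.0,[0,0,0],0],
    [1.0,[0,0,0],0],
    [1.0,[0,0,0],0],
  ],
)

```text
clock: 41.25
tool_pos: [0.5573, 0.446, 0.2903]
orientation: [3.09, 0.563, -0.0]
wrist_force: [0.0, -0.8, -0.4]
grip_width: 0.0
```

```bash
python3 -c "
from h import *
t=cam('top'); crop(t,100,120,460,300,'t15.png',2.2); crop(t,100,120,320,280,'t16.png',3.6)
s=cam('side'); crop(s,170,100,450,380,'s6.png',2.1)
go([.5,.4,.3],-1.2)"
```

```text
t41.4 pos [0.5577 0.4456 0.2904] jaw -1.211 tilt [-0.  0. -1.] F [ 0.2  0.1 -0.7] gw -0.002 j6 1.87
 delta [-70.0, 22.4, -9.6] turn -0.011
```

View pics/s6.png

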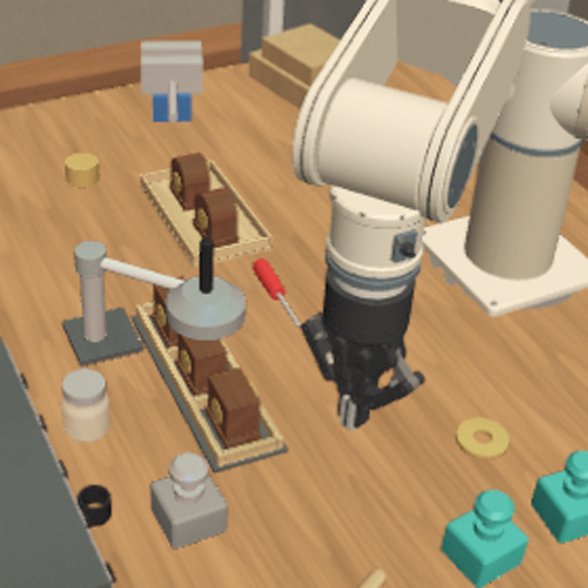

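View pics/t16.png

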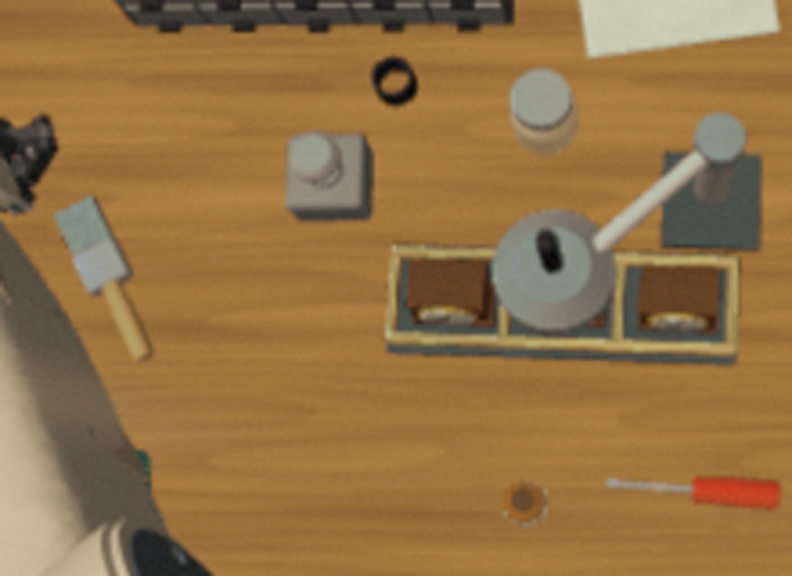

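View pics/t15.png

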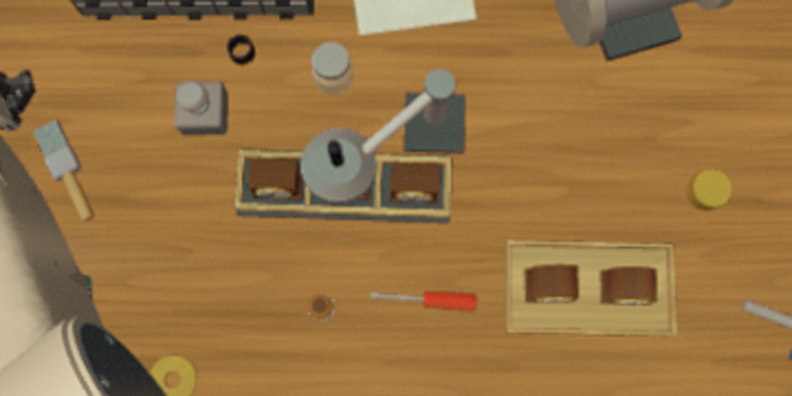

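```bash
python3 -c "
from h import *
t=cam('top')
f=lambda p,z:onz(t,(p[0]/3.6+100,p[1]/3.6+120),z)[:2]
for p,z in(((553,268),.145),((546,236),.23)):
    q=f(p,z); print(q,np.degrees(np.arctan2(*(q-H)[::-1])),np.linalg.norm(q-H))
print('expected', np.degrees(np.arctan2(.13,-.11)-.036), 'bay1',[.543,.068])
print(bot.finish_job())"
```

```text
[0.54016807 0.06877168] 129.08214439670618 0.17104397868418708
[0.54382065 0.06888491] 128.0957989989911 0.16885418900488824
expected 128.17371024680284 bay1 [0.543, 0.068]
the job is handed in; nothing more can be done
None
```

The job is done and handed in at about 41 s of the 210 s allowed. It reports no verdict, so what follows rests on my own last checks.

**What I did, in order:**
1. Swung the hood out until it pressed hard on its outer stop (43 N).
2. Stood both arched clocks in the tray and all three square clocks in bays 0, 1 and 2.
3. Swung the hood back until it pressed on its inner stop (about 15 N).
4. Pressed the grey starter's plunger down 18 mm to its stop (19 N) and lifted clear.

**What the last pictures show:**
- All five clocks stand upright in their places; the bay1 clock is half under the hood and shows only in the side view.
- The plunger is back up.
- I saw no other item moved from its starting place. The arm hid the turquoise boxes in the top view, but they show in the side view.
- The hood's arm measures 128–129° against an expected 128.2° at the inner stop. The hood centre is within 3 mm of bay1.

**Less clean:** setting the last square clock into bay2 pressed it onto the floor with about 47–49 N at the wrist. That is under the 120 N wrist limit, but firmer than I meant, because I lowered it without a pause to check for contact. The 43 N at the outer stop came through the fingers, not the gripper's body.

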